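# Load forged billets through the spout into the slide box

### The job

Slide the box carriage under the fixed spout until its sprung catch snaps up behind it, without ramming the buffer at the end. Then tip the three steel billets from the scoop tray through the spout into the box, and set the emptied tray back down upright on the bench. Leave the hammer, wire brush and tin where they are.

Things in the scene. Friction and masses are not known exactly. Their poses are not given: they have to be found in the camera images.
- slide: Fixed slide: steel base 164 x 540 x 6 mm, two guide rails (tops 26 mm up), spout on a bracket at its +x side. Origin: on the bench below the spout's centre. +y: the way the carriage is pushed; base from y = -405 to +135 mm. A stop bearing buffer and catch is clamped on it, up to 20 mm either way along y; its place is not measured, and it sets where home is.
- spout_mouth (a point): Centre of the spout's open mouth, 206 mm above the bench. Aluminium funnel: mouth 184 mm inside, 192 mm outside diameter, narrowing 56 mm lower to a vertical tube 92 mm inside, whose lower end is 108 mm above the bench. The bracket post at the slide's +x side is lower than the rim.
- carriage: Box carriage, 0.5 to 1 kg, captive in the rails, axes as the slide's. Origin: bench level below its box's centre. Box 130 (x) x 150 (y) mm, walls 4 mm, inner floor 34 and rim 95 mm above the bench. Behind it (-y) a tongue (top 36 mm up) to the rear end at y = -190 mm. Home: origin within 22 mm of the slide's along y, where the stop has it. Starts 120 to 210 mm short of home.
- push_plate (a point): The carriage's upright push plate: 64 mm wide (x), 12 mm thick (y), from 36 to 112 mm above the bench. Point: mid width and thickness, 100 mm above the bench, 172 mm behind (-y) the carriage's origin. Push its rear face, or pinch it from above across its thickness (91 mm free between plate and box).
- catch (a joint): Angle (rad) of the steel leaf catch in the slide's middle: 0 = standing up (26 mm above the bench), about 0.19 = pressed down. Up at the start; the carriage's rear foot presses it in the last 95 mm of the push (some newtons of drag) and it snaps back to 0 behind the carriage's rear end at home, locking it.
- buffer (a joint): Travel (m) of the sprung rubber-faced plate that meets the front of the box just before home: 0 = free, 1.5 N per mm, bottoms at 20 mm. The catch snaps up when it is pressed about 3 mm (8 to 12 N of push in all, about 5 N of it drag), and it stays so. Over 13 mm (20 N on the buffer) counts as ramming.
- tray: Aluminium scoop tray, 0.3 kg, 158 (x) x 96 (y) mm, side and rear walls 32 mm high, floor 4 mm. Origin underneath, 70 mm from the rear. Open pouring lip at +x: from x = 49 mm the floor rises at 20 degrees to the edge at x = 88 mm, 18 mm high. The billets lie across it and roll out over the lip when it is tipped lip down well beyond 20 degrees (60 empties it).
- tray_bail (a point): Middle of the tray's wooden bail handle: a flat bar 12 mm thick (x), 26 mm tall, along y across the tray (88 mm free between its uprights), 69 mm above the tray's underside, over x = 0. Pinch it from above across its 12 mm; a loaded tray needs a firm grip (0.72 kg).
- billet0: Dark steel round billet, 60 mm long, 20 mm diameter, about 0.14 kg; origin at its centre, x along its length. Starts in the tray.
- billet1: Second billet, the same.
- billet2: Third billet, the same.
- hammer: Bystander: hammer 260 mm long lying on the bench; origin under the middle.
- wire_brush: Bystander: brush 200 mm long lying on the bench; origin under the middle.
- tin: Bystander: upright steel tin, 70 mm diameter, 100 mm tall; origin under its centre.
Not all that is in view belongs to the job. What is shaped like the tray but yellow is not meant.

How it is judged (in metres and radians):
On the way, in this order (a step that is already met when the one before it is completed fails the run):
1. carriage home under the spout, catch up behind it (y of carriage in the frame of slide between -0.03 and 0.03 m and value of joint catch below 0.08 rad), for 0.2 s.
2. tray tipped, lip down, over the spout (angle between tray's own z axis and vertical above 0.3 rad and horizontal distance between tray and spout_mouth below 0.2 m and height (world z) of tray_bail above 0.2 m), for 0.05 s.
3. all three billets in the box (x of billet0 in the frame of carriage between -0.063 and 0.063 m and y of billet0 in the frame of carriage between -0.073 and 0.073 m and z of billet0 in the frame of carriage between 0.03 and 0.092 m and x of billet1 in the frame of carriage between -0.063 and 0.063 m and y of billet1 in the frame of carriage between -0.073 and 0.073 m and z of billet1 in the frame of carriage between 0.03 and 0.092 m and x of billet2 in the frame of carriage between -0.063 and 0.063 m and y of billet2 in the frame of carriage between -0.073 and 0.073 m and z of billet2 in the frame of carriage between 0.03 and 0.092 m), for 0.2 s.
At the end, for the whole second after the job is handed in: Carriage home under the spout (origin within 30 mm of the slide's along y), catch up behind it (under 0.08 rad); all three billets at rest in its box below the rim; tray released on the bench, upright (under 8 mm off it, within 0.08 rad of level) and at rest (all of step 1 and all of step 3 and height (world z) of tray below 0.008 m and angle between tray's own z axis and vertical below 0.08 rad and linear speed of tray below 0.03 m/s and linear speed of each of billet0, billet1, billet2 below 0.05 m/s); the robot touches nothing.
It fails at once if the buffer is rammed: pressed more than 13 mm (value of joint buffer above 0.013 m).
It fails at once if the hammer, wire brush or tin is moved by more than 30 mm (distance of any of hammer, wire_brush, tin from where it was at the start of the episode above 0.03 m).
It also fails if it takes over 72 s, if anything falls off the work surface, if the arm or the gripper's body presses on something with over 40 N, if the wrist force passes 120 N, or if a joint passes its speed limit or range.

### The arm

A 6-joint arm with a two-finger parallel gripper is mounted at the origin on the work surface. World frame = base frame: x ahead of the robot, y to its left, z up, the work surface at z = 0. Lengths are in mm, angles in degrees, forces in N, time in s.
With the tool pointing down it reaches from about 350 to 850 mm from the base axis. Payload 8.1 kg.
Tool frame: the origin (TCP) lies midway between the tips of the shut fingers; the grasp point (between the pads) lies 19 mm behind it; z points along the fingers, y is the line along which they close (so a half turn about z gives the same grasp; the last joint's range is limited). The gripper opens to 85 mm and grips with 20 to 120 N. Pads are 22 mm wide; open, the fingers measure 114 mm over their backs; the gripper's body (76 mm by 85 mm) begins 54 mm behind the grasp point. The pads swing forward as they close: fully open they stand 13 mm farther back than shut.
Start: joints at [65.523, 7.471, 85.268, -0, 87.261, -4.893], TCP at [201.089, 565.304, 231.292] pointing down, gripper open.
Joint ranges: [-169.43, 169.43], [-51.17, 129.36], [1.28, 143.12], [-76.62, 256.62], [0, 156.53], [-152.29, 152.29]. Speed limits (degrees/s): [136.94, 136.94, 159.86, 180, 180, 180].

### API

Orientations are given as [roll, pitch, yaw] about the fixed x, y, z axes, in that order (R = Rz(yaw) Ry(pitch) Rx(roll)).
In Python, from bench import sense, snapshot, camera_params, hand_in, masks_of, pinpoint gives the robot as it stands.
- The arm moves only by the tool step_arm, never from a script. Its argument "targets" is a list of rows, each an object with "angular": the turn, a rotation vector about the tool's x, y, z scaled (see below), a list of three; "dp": the shift along the tool's x, y, z scaled (see below), a list of three; "fingers": the closure, from 0 (fully open) to 1 (shut). A call has exactly 8 rows; each row is the pose to reach, as a shift and turn from the pose commanded when the call began, along the tool's axes at that moment, turning the shorter way round; what a row does not reach only later rows make up. The controller multiplies each number of a shift by 0.2 m and each number of a turn by 180 degrees. A row lasts 1/8 s, in which the tool goes at most 62.5 mm and 10.7 degrees, less where a joint would pass 70% of its speed; a pose out of reach is approached as far as the arm can. A call with a number of a shift or a turn outside -1 to 1 is refused whole. A call with a gripper value outside its range is refused whole. The fingers move at their own pace and stop on an object; "newtons" is the grip in N (left out, the last holds). Time passes only in rows, so rows that repeat a pose let the fingers close, or fill a call up. It gives the time, the measured TCP pose, the force, the opening and the grip force at its end, in the units of the state.
- sense(): the state, without advancing time (a new reading comes with each control period).
- snapshot(name): name is "side" or "top" or "wrist"; returns the picture (384x512x3 uint8, blue, green, red); there is no depth.
- camera_params(name): a dict with "vfov" (degrees; the focal length in pixels is half the picture's height over the tangent of half this angle, whatever the lens; pixels are square), "cx", "cy" (the principal point, pixels), "D" ([k1, k2, p1, p2, k3] as OpenCV has them; the pictures are not rectified), "R" (3x3) and "t" (3): a world point X has camera coordinates R X + t. Camera axes: x right, y down, z forward; pixel columns grow to the right and rows downward; lengths in mm; the calibration is good to about 2 mm. A picture is of the moment at which its call begins: read the wrist's pose just before it. camera_params takes no time and is no camera call; for the wrist camera it gives the pose at the moment of the call.
- hand_in(): hands the job in; it is judged then, once.
Trained networks look in the newest picture that a camera, given by its name, has taken for a name from the list of things; names that differ only in an ending like _2 or _b are one class to them, and where a whole thing is asked for, a point or a joint stands for the part that bears it (a point fixed in the world has none). Each returns a list of dicts, best first, with "conf" (0 to 1); they miss things now and then, are a little off and sometimes report something else, mostly with a low value. They report only what shows in the picture. A call takes as long as a camera call. They do not tell look-alikes from the thing itself.
- masks_of(camera, label): "pixels" (384x512 bool, what is visible of it) and "at" ([column, row] in pixels, amid what is visible of it).
- pinpoint(camera, label): "at" ([column, row] in pixels: a listed point, or the origin of a listed thing).
The state is a dict: "time": time; "joint_pos": joint angles; "qd": joint speeds; "joint_efforts": joint torques, N m; "tool_pos": TCP position; "tcp_rot": TCP orientation; "ft_force": force on the tool from outside, world axes, zero at the start; "wrist_torque": the same for the moment, N m; "finger_gap": finger opening in mm; "grip_force": force on a finger pad.
Only numpy, scipy, OpenCV 4.12 (cv2) and the standard library are available. Lean on these libraries where they do the work, as an engineer would, in place of code of your own. Each camera call takes 0.05 s, during which the arm holds its last target. There are 200 camera calls.

## Working session

There is one attempt and no reset: what is moved stays moved. The work goes in short steps, Python scripts to look and compute and a tool call to move; the robot and the scene stay as the last step left them, time stands still between calls to the robot, and variables do not carry over. Pictures are saved under pics/ and viewed, at most 10 in all, crops included, and the job is handed in when it is done.

Besides the shell and the picture viewer there is one more tool, called after "Emit:" as a command line: name --argument value ..., lists and objects as JSON in quotes. step_arm: Moves the arm, as the interface text tells. Its arguments: {"type":"object","properties":{"targets":{"type":"array","items":{"type":"object","properties":{"angular":{"type":"array","items":{"type":"number","minimum":-1,"maximum":1}},"dp":{"type":"array","items":{"type":"number","minimum":-1,"maximum":1}},"fingers":{"type":"number"}}}},"newtons":{"type":"number"}},"required":["targets"]}

```bash
mkdir -p pics; ls
cat > h.py <<'E'
import numpy as np, cv2
from bench import *
from scipy.spatial.transform import Rotation as Rn
def ray(cam,uv,p=None):
    p=p or camera_params(cam)
    f=192/np.tan(np.radians(p["vfov"]/2))
    K=np.array([[f,0,p["cx"]],[0,f,p["cy"]],[0,0,1.]])
    n=cv2.undistortPoints(np.array([[uv]],float),K,np.array(p["D"],float))[0,0]
    R=np.array(p["R"]);t=np.array(p["t"]);
    d=R.T@np.array([n[0],n[1],1.]); return -R.T@t,d/np.linalg.norm(d)
def atz(cam,uv,z,p=None):
    o,d=ray(cam,uv,p); return o+d*(z-o[2])/d[2]
def tri(rs):
    A=sum(np.eye(3)-np.outer(d,d) for o,d in rs);b=sum((np.eye(3)-np.outer(d,d))@o for o,d in rs)
    x=np.linalg.solve(A,b); return x,[np.linalg.norm((np.eye(3)-np.outer(d,d))@(x-o)) for o,d in rs]
def proj(cam,X,p=None):
    p=p or camera_params(cam)
    f=192/np.tan(np.radians(p["vfov"]/2))
    K=np.array([[f,0,p["cx"]],[0,f,p["cy"]],[0,0,1.]])
    r,_=cv2.Rodrigues(np.array(p["R"],float))
    return cv2.projectPoints(np.array(X,float).reshape(-1,1,3),r,np.array(p["t"],float),K,np.array(p["D"],float))[0][:,0]
def move(target,rpy=None,s=None):
    "from current measured pose to target pos: dp & angular in scaled tool units"
    s=s or sense(); R=Rn.from_euler('xyz',s["tcp_rot"],degrees=True)
    dp=R.inv().apply(np.array(target)-s["tool_pos"])/200
    a=np.zeros(3)
    if rpy is not None: a=(R.inv()*Rn.from_euler('xyz',rpy,degrees=True)).as_rotvec()/np.pi
    return dp.round(4),a.round(4)
E
python3 - <<'E'
from h import *
s=sense();print({k:np.round(v,2).tolist() for k,v in s.items()})
a=snapshot("side");b=snapshot("top")
im=np.hstack([a,b]);cv2.imwrite("pics/s.png",a);cv2.imwrite("pics/t.png",b)
for c in("side","top"):
    print(c,np.round(ray(c,(256,192))[0]),np.round(ray(c,(256,192))[1],2))
    for n in["slide","spout_mouth","carriage","push_plate","tray","tray_bail","billet0","hammer","wire_brush","tin"]:
        print(n,[(np.round(x["at"],1).tolist(),round(x["conf"],2)) for x in pinpoint(c,n)][:4])
E
```

```text
pics
{'time': 0.0, 'joint_pos': [65.52, 7.52, 85.33, -0.0, 87.26, -4.89], 'qd': [-0.02, -0.05, 0.08, -0.01, -0.07, 0.03], 'joint_efforts': [-0.0, -56.94, -50.05, -0.0, 0.02, 0.0], 'tool_pos': [200.85, 564.79, 230.22], 'tcp_rot': [-179.89, -0.01, 160.42], 'ft_force': [0.66, -0.01, 0.15], 'wrist_torque': [-0.03, -0.07, 0.03], 'grip_force': 0.0, 'finger_gap': 85.76}
side [ 264. 1244.  791.] [ 0.13 -0.86 -0.49]
slide [([223.0, 218.2], 0.61)]
spout_mouth [([222.2, 159.7], 0.75)]
carriage [([241.5, 194.0], 0.96)]
push_plate [([258.9, 150.2], 0.89)]
tray [([238.9, 350.6], 0.93), ([315.5, 277.1], 0.81), ([152.5, 318.3], 0.75), ([240.6, 287.5], 0.67)]
tray_bail [([240.6, 328.4], 0.94), ([241.4, 266.8], 0.84), ([150.3, 296.6], 0.68), ([323.3, 262.9], 0.55)]
billet0 [([246.1, 285.5], 0.74), ([238.9, 281.4], 0.7), ([251.6, 286.4], 0.68)]
hammer [([273.8, 222.0], 0.85), ([294.1, 188.4], 0.2)]
wire_brush [([297.4, 186.3], 0.73)]
tin [([164.0, 263.6], 0.66)]
top [ 266.  131. 1379.] [ 0.15  0.02 -0.99]
slide [([283.5, 172.7], 0.67)]
spout_mouth [([291.5, 154.2], 0.64)]
carriage [([335.8, 180.5], 0.63)]
push_plate [([391.3, 186.7], 0.88)]
tray [([194.8, 203.7], 0.84), ([136.3, 216.4], 0.61), ([153.4, 152.2], 0.6), ([208.5, 267.5], 0.57)]
tray_bail [([126.9, 215.0], 0.93), ([190.6, 204.7], 0.79), ([390.0, 184.5], 0.71), ([206.0, 264.9], 0.65)]
billet0 [([190.5, 216.8], 0.64), ([192.4, 209.5], 0.63), ([195.0, 199.7], 0.41)]
hammer [([285.6, 222.0], 0.57)]
wire_brush [([363.0, 232.8], 0.73)]
tin [([208.3, 138.2], 0.8), ([337.2, 180.8], 0.27)]
```

View pics/t.png

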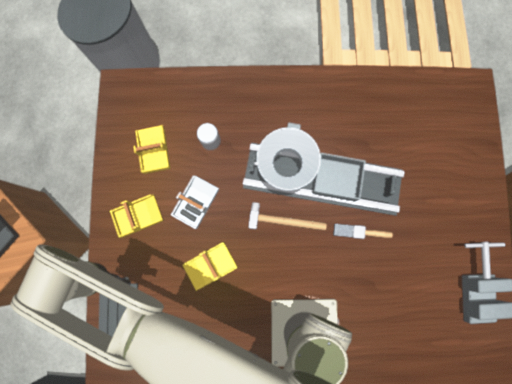

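View pics/s.png

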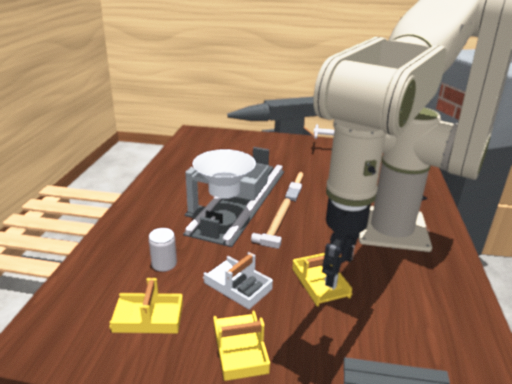

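Run:
```python
from h import *
P={"spout":((222.2,159.7),(291.5,154.2)),"slide":((223,218.2),(283.5,172.7)),"carr":((241.5,194),(335.8,180.5)),"plate":((258.9,150.2),(391.3,186.7)),"tray":((240.6,287.5),(194.8,203.7)),"bail":((241.4,266.8),(190.6,204.7)),"hammer":((273.8,222),(285.6,222)),"brush":((297.4,186.3),(363,232.8)),"tin":((164,263.6),(208.3,138.2))}
for k,(a,b) in P.items():
    x,e=tri([ray("side",a),ray("top",b)]);print(k,x.round(),np.round(e,1))
for k,a in {"b0":(190.5,216.8),"b1":(192.4,209.5),"b2":(195,199.7)}.items(): print(k,atz("top",a,14).round())
print("ytray",[atz("top",a,0).round() for a in((136.3,216.4),(153.4,152.2),(208.5,267.5))])
for z,k in((0,"hammer"),(0,"wire_brush"),(0,"tin")):
    print(k,atz("top",P[{"hammer":"hammer","wire_brush":"brush","tin":"tin"}[k]][1],0).round())
```

```text
spout [554.  48. 211.] [2.1 2.1]
slide [544.  63.   6.] [3.2 3.2]
carr [ 518. -120.   -1.] [3.7 3.7]
plate [ 480. -280.  106.] [6.4 6.4]
tray [432. 371.  -1.] [3.6 3.6]
bail [425. 373.  70.] [1.5 1.5]
hammer [375.  58.  11.] [5.4 5.4]
brush [ 328. -206.    8.] [2.7 2.7]
tin [662. 326.   7.] [5.5 5.5]
b0 [388. 383.  14.]
b1 [413. 377.  14.]
b2 [447. 368.  14.]
ytray [array([391., 577.,   0.]), array([621., 525.,   0.]), array([216., 321.,   0.])]
hammer [370.  58.   0.]
wire_brush [ 331. -208.    0.]
tin [670. 328.   0.]
```

The top picture shows the aluminium tray at about (195,203), three yellow look-alikes, the spout at (290,157), the carriage box at (338,178) and the plate at (391,186). The side picture agrees with this: the real tray is at (239,280). I'll move towards the tray for a wrist view on the way to the plate.

Emit:
step_arm --targets '[{"dp": [-0.98, -0.52, -0.4], "angular": [0, 0, 0], "fingers": 0}, {"dp": [-0.98, -0.52, -0.4], "angular": [0, 0, 0], "fingers": 0}, {"dp": [-0.98, -0.52, -0.4], "angular": [0, 0, 0], "fingers": 0}, {"dp": [-0.98, -0.52, -0.4], "angular": [0, 0, 0], "fingers": 0}, {"dp": [-0.98, -0.52, -0.4], "angular": [0, 0, 0], "fingers": 0}, {"dp": [-0.98, -0.52, -0.4], "angular": [0, 0, 0], "fingers": 0}, {"dp": [-0.98, -0.52, -0.4], "angular": [0, 0, 0], "fingers": 0}, {"dp": [-0.98, -0.52, -0.4], "angular": [0, 0, 0], "fingers": 0}]' --newtons 60

```text
time: 2.1
tool_pos: [349.9, 402.3, 310.6]
tcp_rot: [-179.9, -0.0, 160.5]
ft_force: [0.1, 0.4, -0.4]
finger_gap: 85.3
grip_force: 0.0
```

Run:
```python
from h import *
s=sense();print(s["tool_pos"],s["tcp_rot"])
p=camera_params("wrist");b=snapshot("wrist");cv2.imwrite("pics/w1.png",b)
print(ray("wrist",(256,192),p))
for n,z in(("tray",0),("tray_bail",69),("billet0",14),("slide",0),("spout_mouth",206),("tin",0)):
    print(n,[(np.round(x["at"],1).tolist(),round(x["conf"],2),atz("wrist",x["at"],z,p).round(1)) for x in pinpoint("wrist",n)][:4])
for m in masks_of("wrist","tray")[:3]:
    ys,xs=np.nonzero(m["pixels"]);print(m["conf"],m["at"],len(xs))
```

```text
[349.93891555 402.2575991  310.58849991] [-1.79942199e+02 -3.81184899e-02  1.60515378e+02]
(array([270.87427649, 430.86495268, 453.15164146]), array([ 0.29199526, -0.1102094 , -0.95004877]))
tray [([166.4, 90.3], 0.85, array([221.2, 308.1,   0. ])), ([375.8, 131.7], 0.83, array([380.2, 580.7,   0. ])), ([261.3, 203.6], 0.76, array([431.6, 379.8,   0. ])), ([369.5, 272.0], 0.76, array([618.2, 518.2,   0. ]))]
tray_bail [([395.6, 142.7], 0.8, array([385.9, 579.4,  69. ])), ([386.8, 295.1], 0.7, array([616.3, 521.8,  69. ])), ([150.4, 89.7], 0.58, array([221.3, 308.5,  69. ])), ([258.3, 218.7], 0.56, array([427. , 376.2,  69. ]))]
billet0 [([254.1, 196.6], 0.97, array([412. , 374.6,  14. ])), ([260.1, 179.3], 0.79, array([388.7, 392.7,  14. ])), ([257.7, 212.5], 0.75, array([438.9, 371. ,  14. ]))]
slide [([122.7, 311.9], 0.76, array([550.6,  60.9,   0. ]))]
spout_mouth []
tin [([273.8, 317.6], 0.85, array([655.5, 326.4,   0. ]))]
0.94 [165.6, 83.5] 9407
0.88 [383.4, 259.4] 2472
0.79 [258.6, 220.3] 5218
```

View pics/w1.png

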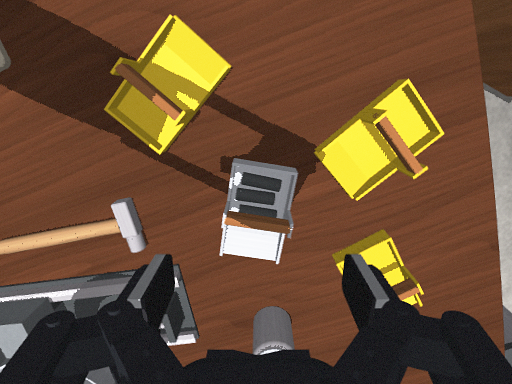

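The wrist picture shows the aluminium tray: rear wall at the top (235,158)-(298,168), lip edge at (220,254)-(280,262), bail (226,216)-(290,228). The three billets lie behind the bail.

Run:
```python
from h import *
p=camera_params("wrist")
rear=[atz("wrist",u,32,p) for u in((235,158),(298,168))]
lip=[atz("wrist",u,18,p) for u in((220,254),(280,262))]
bail=[atz("wrist",u,82,p) for u in((226,216),(290,228))]
r=sum(rear)/2;l=sum(lip)/2;d=l-r
print("rear",r.round(),"lip",l.round(),"len",np.linalg.norm(d[:2]),"yaw",np.degrees(np.arctan2(d[1],d[0])))
for e in(rear,lip,bail):
    v=e[1]-e[0];print("width",np.linalg.norm(v[:2]),"yaw-from-edge",np.degrees(np.arctan2(v[1],v[0]))-90,((e[0]+e[1])/2).round())
# slide axis from top picture: mask rails
img=cv2.imread("pics/t.png");
for n in("slide","carriage"):
    m=masks_of("top",n)[0]["pixels"].astype(np.uint8)
    c=max(cv2.findContours(m,0,1)[0],key=cv2.contourArea)
    pts=np.array([atz("top",q[0],20)[:2] for q in c],np.float32)
    print(n,cv2.minAreaRect(pts))
# plate from both cams using mask centre
print(move((440,190,330),(180,0,167)))
```

```text
rear [365. 411.  32.] lip [512. 332.  18.] len 166.19753237748458 yaw -28.414966013735114
width 92.03645102153493 yaw-from-edge -28.7559467184904 [365. 411.  32.]
width 100.92092624798737 yaw-from-edge -28.24825389565879 [512. 332.  18.]
width 88.6863898563756 yaw-from-edge -31.15691858091948 [428. 376.  82.]
slide ((563.8247680664062, -83.27471923828125), (545.153564453125, 261.21844482421875), 78.96286010742188)
carriage ((510.62554931640625, -181.30105590820312), (281.5549621582031, 151.14634704589844), 78.87487030029297)
(array([-0.7745, -0.8476, -0.0935]), array([ 0.    ,  0.    , -0.0366]))
```

Emit:
step_arm --targets '[{"dp": [-0.74, -0.745, -0.1], "angular": [0, 0, -0.0456], "fingers": 0}, {"dp": [-0.74, -0.745, -0.1], "angular": [0, 0, -0.0456], "fingers": 0}, {"dp": [-0.74, -0.745, -0.1], "angular": [0, 0, -0.0456], "fingers": 0}, {"dp": [-0.74, -0.745, -0.1], "angular": [0, 0, -0.0456], "fingers": 0}, {"dp": [-0.74, -0.745, -0.1], "angular": [0, 0, -0.0456], "fingers": 0}, {"dp": [-0.74, -0.745, -0.1], "angular": [0, 0, -0.0456], "fingers": 0}, {"dp": [-0.74, -0.745, -0.1], "angular": [0, 0, -0.0456], "fingers": 0}, {"dp": [-0.74, -0.745, -0.1], "angular": [0, 0, -0.0456], "fingers": 0}]'

```text
time: 3.6
tool_pos: [440.0, 212.4, 331.1]
tcp_rot: [-180.0, -0.0, 168.7]
ft_force: [0.3, 0.4, -0.3]
finger_gap: 85.4
grip_force: 0.0
```

Emit:
step_arm --targets '[{"dp": [-0.196, -0.98, 0], "angular": [0, 0, 0], "fingers": 1}, {"dp": [-0.196, -0.98, 0], "angular": [0, 0, 0], "fingers": 1}, {"dp": [-0.196, -0.98, 0], "angular": [0, 0, 0], "fingers": 1}, {"dp": [-0.196, -0.98, 0], "angular": [0, 0, 0], "fingers": 1}, {"dp": [-0.196, -0.98, 0], "angular": [0, 0, 0], "fingers": 1}, {"dp": [-0.196, -0.98, 0], "angular": [0, 0, 0], "fingers": 1}, {"dp": [-0.196, -0.98, 0], "angular": [0, 0, 0], "fingers": 1}, {"dp": [-0.196, -0.98, 0], "angular": [0, 0, 0], "fingers": 1}]'

```text
time: 4.6
tool_pos: [440.2, 12.7, 331.2]
tcp_rot: [180.0, -0.0, 168.7]
ft_force: [-0.2, 0.1, 0.9]
finger_gap: -0.1
grip_force: 0.0
```

Emit:
step_arm --targets '[{"dp": [-0.245, -0.97, 0], "angular": [0, 0, 0], "fingers": 1}, {"dp": [-0.245, -0.97, 0], "angular": [0, 0, 0], "fingers": 1}, {"dp": [-0.245, -0.97, 0], "angular": [0, 0, 0], "fingers": 1}, {"dp": [-0.245, -0.97, 0], "angular": [0, 0, 0], "fingers": 1}, {"dp": [-0.245, -0.97, 0], "angular": [0, 0, 0], "fingers": 1}, {"dp": [-0.245, -0.97, 0], "angular": [0, 0, 0], "fingers": 1}, {"dp": [-0.245, -0.97, 0], "angular": [0, 0, 0], "fingers": 1}, {"dp": [-0.245, -0.97, 0], "angular": [0, 0, 0], "fingers": 1}]'

```text
time: 5.6
tool_pos: [450.2, -187.2, 331.5]
tcp_rot: [-180.0, 0.0, 168.7]
ft_force: [0.1, 0.1, 0.8]
finger_gap: 0.2
grip_force: 0.0
```

Run:
```python
from h import *
s=sense();print(s["tool_pos"],s["tcp_rot"],s["joint_pos"])
p=camera_params("wrist");b=snapshot("wrist");cv2.imwrite("pics/w2.png",b)
for n,z in(("push_plate",100),("carriage",0),("slide",0),("spout_mouth",206)):
    print(n,[(np.round(x["at"],1).tolist(),round(x["conf"],2),atz("wrist",x["at"],z,p).round(1)) for x in pinpoint("wrist",n)][:4])
for n in("slide","carriage"):
  for m in masks_of("wrist",n)[:1]:
    m=m["pixels"].astype(np.uint8)
    c=max(cv2.findContours(m,0,1)[0],key=cv2.contourArea)
    pts=np.array([atz("wrist",q[0],20,p)[:2] for q in c],np.float32)
    print(n,cv2.minAreaRect(pts))
```

```text
[ 450.16191775 -187.1567236   331.52248158] [-1.79995679e+02  2.82704330e-02  1.68716583e+02] [-2.86069613e+01 -1.12398069e+01  9.32208755e+01  4.33497532e-03
  9.79906566e+01 -1.07322939e+02]
push_plate [([189.1, 200.2], 0.82, array([ 482. , -286.2,  100. ]))]
carriage []
slide [([413.4, 173.9], 0.63, array([540.6,  59. ,   0. ]))]
spout_mouth [([506.0, 225.5], 0.86, array([539.4,  54.6, 206. ]))]
slide ((609.83447265625, -46.3323974609375), (634.454345703125, 338.32489013671875), 79.5698471069336)
carriage ((522.0556030273438, -166.40902709960938), (306.36712646484375, 167.3096923828125), 78.97029876708984)
```

View pics/w2.png

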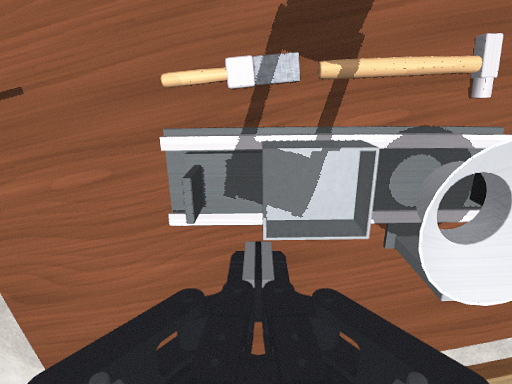

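The plate is at (189,200) in the wrist picture, standing clear behind the box, and the spout is at right. I'll go behind the plate and descend.

Emit:
step_arm --targets '[{"dp": [-0.25, -0.68, 0], "angular": [0, 0, 0], "fingers": 1}, {"dp": [-0.25, -0.68, 0], "angular": [0, 0, 0], "fingers": 1}, {"dp": [-0.25, -0.68, 0.3], "angular": [0, 0, 0], "fingers": 1}, {"dp": [-0.25, -0.68, 0.6], "angular": [0, 0, 0], "fingers": 1}, {"dp": [-0.25, -0.68, 0.85], "angular": [0, 0, 0], "fingers": 1}, {"dp": [-0.25, -0.68, 0.85], "angular": [0, 0, 0], "fingers": 1}, {"dp": [-0.25, -0.68, 0.85], "angular": [0, 0, 0], "fingers": 1}, {"dp": [-0.25, -0.68, 0.85], "angular": [0, 0, 0], "fingers": 1}]'

```text
time: 6.95
tool_pos: [473.8, -332.6, 165.0]
tcp_rot: [-179.8, 0.3, 168.6]
ft_force: [-0.1, 0.8, 0.5]
finger_gap: 0.0
grip_force: 0.0
```

Emit:
step_arm --targets '[{"dp": [0, 0, 0.25], "angular": [0, 0, 0], "fingers": 1}, {"dp": [0, 0, 0.48], "angular": [0, 0, 0], "fingers": 1}, {"dp": [0, 0, 0.48], "angular": [0, 0, 0], "fingers": 1}, {"dp": [0, 0, 0.48], "angular": [0, 0, 0], "fingers": 1}, {"dp": [0, 0.02, 0.48], "angular": [0, 0, 0], "fingers": 1}, {"dp": [0, 0.04, 0.48], "angular": [0, 0, 0], "fingers": 1}, {"dp": [0, 0.06, 0.48], "angular": [0, 0, 0], "fingers": 1}, {"dp": [0, 0.08, 0.48], "angular": [0, 0, 0], "fingers": 1}]'

```text
time: 7.95
tool_pos: [475.8, -316.7, 66.5]
tcp_rot: [-179.9, 0.1, 168.6]
ft_force: [-2.3, -5.3, 1.9]
finger_gap: -0.1
grip_force: 0.0
```

Run:
```python
from h import *
s=sense();print(s["tool_pos"],s["tcp_rot"],s["ft_force"])
a=snapshot("top");b=snapshot("side")
x,e=tri([ray("side",pinpoint("side","spout_mouth")[0]["at"]),ray("top",pinpoint("top","spout_mouth")[0]["at"])]);print(x,e)
cv2.imwrite("pics/s2.png",np.hstack([a[100:260,220:440],b[100:260,140:360]]))
```

```text
[ 475.75159487 -316.74798243   66.46616261] [-1.79856304e+02  1.00964064e-01  1.68624011e+02] [-2.27851286 -5.31850665  1.94344875]
[555.25776108  54.77785632 211.76918084] [np.float64(6.369315229880259), np.float64(6.369315229880278)]
```

View pics/s2.png

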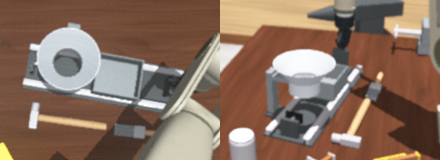

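Emit:
step_arm --targets '[{"dp": [0, 0.06, 0], "angular": [0, 0, 0], "fingers": 1}, {"dp": [0, 0.14, 0], "angular": [0, 0, 0], "fingers": 1}, {"dp": [0, 0.22, 0], "angular": [0, 0, 0], "fingers": 1}, {"dp": [0, 0.3, 0], "angular": [0, 0, 0], "fingers": 1}, {"dp": [0, 0.38, 0], "angular": [0, 0, 0], "fingers": 1}, {"dp": [0, 0.46, 0], "angular": [0, 0, 0], "fingers": 1}, {"dp": [0, 0.52, 0], "angular": [0, 0, 0], "fingers": 1}, {"dp": [0, 0.55, 0], "angular": [0, 0, 0], "fingers": 1}]'

```text
time: 9.15
tool_pos: [498.1, -209.6, 67.4]
tcp_rot: [-179.8, 0.2, 168.6]
ft_force: [-3.5, -11.3, 10.0]
finger_gap: -0.0
grip_force: 5.4
```

Run:
```python
from h import *
s=sense();print(s["tool_pos"],s["tcp_rot"],s["ft_force"])
p=camera_params("wrist");a=snapshot("wrist");snapshot("top");snapshot("side")
for c in("top","side","wrist"):
  for n,z in(("push_plate",100),("spout_mouth",206),("carriage",0)):
    print(c,n,[(np.round(x["at"],1).tolist(),round(x["conf"],2),atz(c,x["at"],z,p if c=="wrist" else None).round(1)) for x in pinpoint(c,n)][:2])
cv2.imwrite("pics/w3.png",a)
```

```text
[ 498.05338476 -209.63481739   67.38386954] [-179.80028268    0.1815453   168.62174161] [ -3.54617743 -11.27549777  10.04694476]
top push_plate [([357.0, 179.7], 0.97, array([ 497.9, -170.7,  100. ]))]
top spout_mouth [([289.7, 157.3], 0.97, array([547.9,  53.5, 206. ])), ([281.9, 172.2], 0.18, array([502.6,  77.5, 206. ]))]
top carriage [([304.9, 173.6], 0.79, array([538.7, -12.1,   0. ]))]
side push_plate [([249.1, 160.7], 0.6, array([ 508.6, -193.8,  100. ]))]
side spout_mouth [([222.0, 161.7], 0.6, array([551.5,  52. , 206. ]))]
side carriage [([228.5, 209.4], 0.62, array([544.2,  -4.2,   0. ]))]
wrist push_plate [([327.1, 288.1], 0.76, array([ 500.5, -178.5,  100. ]))]
wrist spout_mouth []
wrist carriage []
```

View pics/w3.png

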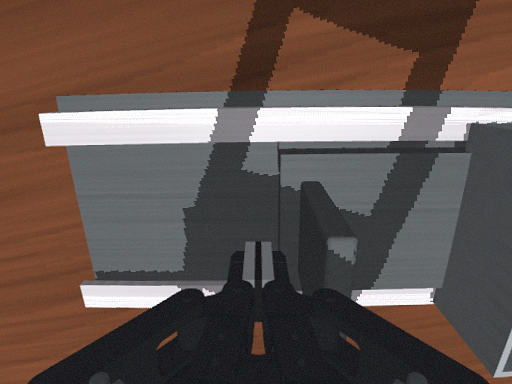

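The closed fingers are behind the plate (327,260), but their wider knuckles press its top edge, which gives the upward force. I'll back off, raise the tool so only the slim tips push, and continue.

Emit:
step_arm --targets '[{"dp": [0, -0.05, 0], "angular": [0, 0, 0], "fingers": 1}, {"dp": [0, -0.05, -0.1], "angular": [0, 0, 0], "fingers": 1}, {"dp": [0, -0.02, -0.1], "angular": [0, 0, 0], "fingers": 1}, {"dp": [0, 0.02, -0.1], "angular": [0, 0, 0], "fingers": 1}, {"dp": [0, 0.06, -0.1], "angular": [0, 0, 0], "fingers": 1}, {"dp": [0, 0.09, -0.1], "angular": [0, 0, 0], "fingers": 1}, {"dp": [0, 0.12, -0.1], "angular": [0, 0, 0], "fingers": 1}, {"dp": [0, 0.15, -0.1], "angular": [0, 0, 0], "fingers": 1}]'

```text
time: 10.75
tool_pos: [501.9, -178.3, 84.5]
tcp_rot: [-179.9, -0.1, 168.6]
ft_force: [-3.1, -5.6, -0.4]
finger_gap: -0.0
grip_force: 2.8
```

Run:
```python
from h import *
snapshot("top");p=camera_params("wrist");snapshot("wrist")
s=sense();print(s["tool_pos"],s["ft_force"])
for c in("top","wrist"):
    print(c,[(np.round(x["at"],1).tolist(),round(x["conf"],2),atz(c,x["at"],100,p if c=="wrist" else None).round(1)) for x in pinpoint(c,"push_plate")][:2])
```

```text
[ 502.25381062 -177.61365275   84.49112465] [-1.71043576 -0.61330987 -0.5165753 ]
top [([352.3, 178.9], 0.73, array([ 500.6, -155.4,  100. ])), ([190.2, 205.1], 0.66, array([418.3, 368.7, 100. ]))]
wrist [([298.3, 274.1], 0.86, array([ 506.8, -157.3,  100. ]))]
```

Emit:
step_arm --targets '[{"dp": [0, 0.01, 0], "angular": [0, 0, 0], "fingers": 1}, {"dp": [0, 0.02, 0], "angular": [0, 0, 0], "fingers": 1}, {"dp": [0, 0.03, 0], "angular": [0, 0, 0], "fingers": 1}, {"dp": [0, 0.04, 0], "angular": [0, 0, 0], "fingers": 1}, {"dp": [0, 0.05, 0], "angular": [0, 0, 0], "fingers": 1}, {"dp": [0, 0.06, 0], "angular": [0, 0, 0], "fingers": 1}, {"dp": [0, 0.07, 0], "angular": [0, 0, 0], "fingers": 1}, {"dp": [0, 0.08, 0], "angular": [0, 0, 0], "fingers": 1}]'

```text
time: 11.95
tool_pos: [505.5, -163.3, 85.2]
tcp_rot: [-179.9, -0.0, 168.6]
ft_force: [-4.0, -5.4, 1.9]
finger_gap: 0.4
grip_force: 2.9
```

Emit:
step_arm --targets '[{"dp": [0, 0.005, 0], "angular": [0, 0, 0], "fingers": 1}, {"dp": [0, 0.01, 0], "angular": [0, 0, 0], "fingers": 1}, {"dp": [0, 0.015, 0], "angular": [0, 0, 0], "fingers": 1}, {"dp": [0, 0.02, 0], "angular": [0, 0, 0], "fingers": 1}, {"dp": [0, 0.025, 0], "angular": [0, 0, 0], "fingers": 1}, {"dp": [0, 0.03, 0], "angular": [0, 0, 0], "fingers": 1}, {"dp": [0, 0.035, 0], "angular": [0, 0, 0], "fingers": 1}, {"dp": [0, 0.035, 0], "angular": [0, 0, 0], "fingers": 1}]'

```text
time: 12.95
tool_pos: [506.9, -156.4, 85.1]
tcp_rot: [-179.9, -0.1, 168.6]
ft_force: [-3.6, -5.4, -0.0]
finger_gap: 0.2
grip_force: 2.6
```

Emit:
step_arm --targets '[{"dp": [0, 0.005, 0], "angular": [0, 0, 0], "fingers": 1}, {"dp": [0, 0.01, 0], "angular": [0, 0, 0], "fingers": 1}, {"dp": [0, 0.015, 0], "angular": [0, 0, 0], "fingers": 1}, {"dp": [0, 0.02, 0], "angular": [0, 0, 0], "fingers": 1}, {"dp": [0, 0.025, 0], "angular": [0, 0, 0], "fingers": 1}, {"dp": [0, 0.03, 0], "angular": [0, 0, 0], "fingers": 1}, {"dp": [0, 0.035, 0], "angular": [0, 0, 0], "fingers": 1}, {"dp": [0, 0.035, 0], "angular": [0, 0, 0], "fingers": 1}]'

```text
time: 13.95
tool_pos: [508.1, -149.7, 85.2]
tcp_rot: [-179.9, -0.1, 168.6]
ft_force: [-3.6, -5.4, 0.4]
finger_gap: 0.2
grip_force: 3.2
```

Emit:
step_arm --targets '[{"dp": [0, 0.005, 0], "angular": [0, 0, 0], "fingers": 1}, {"dp": [0, 0.01, 0], "angular": [0, 0, 0], "fingers": 1}, {"dp": [0, 0.015, 0], "angular": [0, 0, 0], "fingers": 1}, {"dp": [0, 0.02, 0], "angular": [0, 0, 0], "fingers": 1}, {"dp": [0, 0.025, 0], "angular": [0, 0, 0], "fingers": 1}, {"dp": [0, 0.03, 0], "angular": [0, 0, 0], "fingers": 1}, {"dp": [0, 0.03, 0], "angular": [0, 0, 0], "fingers": 1}, {"dp": [0, 0.03, 0], "angular": [0, 0, 0], "fingers": 1}]'

```text
time: 14.95
tool_pos: [509.2, -143.9, 85.2]
tcp_rot: [-179.9, -0.1, 168.6]
ft_force: [-4.9, -5.8, 2.1]
finger_gap: -0.1
grip_force: 3.3
```

Emit:
step_arm --targets '[{"dp": [0, 0.004, 0], "angular": [0, 0, 0], "fingers": 1}, {"dp": [0, 0.008, 0], "angular": [0, 0, 0], "fingers": 1}, {"dp": [0, 0.012, 0], "angular": [0, 0, 0], "fingers": 1}, {"dp": [0, 0.016, 0], "angular": [0, 0, 0], "fingers": 1}, {"dp": [0, 0.02, 0], "angular": [0, 0, 0], "fingers": 1}, {"dp": [0, 0.025, 0], "angular": [0, 0, 0], "fingers": 1}, {"dp": [0, 0.025, 0], "angular": [0, 0, 0], "fingers": 1}, {"dp": [0, 0.025, 0], "angular": [0, 0, 0], "fingers": 1}]'

```text
time: 15.95
tool_pos: [510.2, -139.0, 85.1]
tcp_rot: [-179.9, -0.1, 168.6]
ft_force: [-5.9, -6.1, 0.8]
finger_gap: 0.1
grip_force: 3.3
```

Emit:
step_arm --targets '[{"dp": [0.002, 0.004, 0], "angular": [0, 0, 0], "fingers": 1}, {"dp": [0.004, 0.008, 0], "angular": [0, 0, 0], "fingers": 1}, {"dp": [0.004, 0.012, 0], "angular": [0, 0, 0], "fingers": 1}, {"dp": [0.004, 0.016, 0], "angular": [0, 0, 0], "fingers": 1}, {"dp": [0.004, 0.02, 0], "angular": [0, 0, 0], "fingers": 1}, {"dp": [0.004, 0.025, 0], "angular": [0, 0, 0], "fingers": 1}, {"dp": [0.004, 0.025, 0], "angular": [0, 0, 0], "fingers": 1}, {"dp": [0.004, 0.025, 0], "angular": [0, 0, 0], "fingers": 1}]'

```text
time: 16.95
tool_pos: [511.1, -133.7, 85.4]
tcp_rot: [-179.9, 0.0, 168.6]
ft_force: [-2.5, -4.0, -0.2]
finger_gap: 0.3
grip_force: 2.4
```

Run:
```python
from h import *
snapshot("top");s=sense();print(s["tool_pos"],s["ft_force"])
for n,z in (("push_plate",100),("carriage",0),("spout_mouth",206)):
    print([(np.round(x["at"],1).tolist(),round(x["conf"],2),atz("top",x["at"],z).round(1)) for x in pinpoint("top",n)][:1])
```

```text
[ 511.07655246 -133.72763531   85.39009324] [-1.8954616  -4.82719512  0.57791118]
[([336.8, 176.7], 0.9, array([ 508.1, -105.1,  100. ]))]
[([287.2, 171.1], 0.84, array([547.9,  49.5,   0. ]))]
[([287.5, 154.2], 0.59, array([557.4,  59.9, 206. ]))]
```

Emit:
step_arm --targets '[{"dp": [0.0, 0.004, 0], "angular": [0, 0, 0], "fingers": 1}, {"dp": [0.0, 0.008, 0], "angular": [0, 0, 0], "fingers": 1}, {"dp": [0.0, 0.012, 0], "angular": [0, 0, 0], "fingers": 1}, {"dp": [0.0, 0.016, 0], "angular": [0, 0, 0], "fingers": 1}, {"dp": [0.0, 0.02, 0], "angular": [0, 0, 0], "fingers": 1}, {"dp": [0.0, 0.025, 0], "angular": [0, 0, 0], "fingers": 1}, {"dp": [0.0, 0.025, 0], "angular": [0, 0, 0], "fingers": 1}, {"dp": [0.0, 0.025, 0], "angular": [0, 0, 0], "fingers": 1}]'

```text
time: 18.15
tool_pos: [512.0, -129.1, 85.4]
tcp_rot: [-179.9, -0.0, 168.6]
ft_force: [-3.9, -5.7, 1.1]
finger_gap: -0.2
grip_force: 3.2
```

Emit:
step_arm --targets '[{"dp": [0.0, 0.004, 0], "angular": [0, 0, 0], "fingers": 1}, {"dp": [0.0, 0.008, 0], "angular": [0, 0, 0], "fingers": 1}, {"dp": [0.0, 0.012, 0], "angular": [0, 0, 0], "fingers": 1}, {"dp": [0.0, 0.016, 0], "angular": [0, 0, 0], "fingers": 1}, {"dp": [0.0, 0.02, 0], "angular": [0, 0, 0], "fingers": 1}, {"dp": [0.0, 0.025, 0], "angular": [0, 0, 0], "fingers": 1}, {"dp": [0.0, 0.025, 0], "angular": [0, 0, 0], "fingers": 1}, {"dp": [0.0, 0.025, 0], "angular": [0, 0, 0], "fingers": 1}]'

```text
time: 19.15
tool_pos: [512.6, -125.2, 85.2]
tcp_rot: [-179.8, -0.0, 168.6]
ft_force: [-2.9, -11.1, -0.4]
finger_gap: -0.1
grip_force: 5.7
```

Emit:
step_arm --targets '[{"dp": [0.0, 0.003, 0], "angular": [0, 0, 0], "fingers": 1}, {"dp": [0.0, 0.006, 0], "angular": [0, 0, 0], "fingers": 1}, {"dp": [0.0, 0.009, 0], "angular": [0, 0, 0], "fingers": 1}, {"dp": [0.0, 0.012, 0], "angular": [0, 0, 0], "fingers": 1}, {"dp": [0.0, 0.012, 0], "angular": [0, 0, 0], "fingers": 1}, {"dp": [0.0, 0.012, 0], "angular": [0, 0, 0], "fingers": 1}, {"dp": [0.0, 0.012, 0], "angular": [0, 0, 0], "fingers": 1}, {"dp": [0.0, 0.012, 0], "angular": [0, 0, 0], "fingers": 1}]'

```text
time: 20.15
tool_pos: [513.0, -123.5, 85.3]
tcp_rot: [-179.8, -0.0, 168.6]
ft_force: [-4.0, -14.7, 0.1]
finger_gap: -0.3
grip_force: 7.3
```

Emit:
step_arm --targets '[{"dp": [0.0, -0.01, 0], "angular": [0, 0, 0], "fingers": 1}, {"dp": [0.0, -0.02, 0], "angular": [0, 0, 0], "fingers": 1}, {"dp": [0.0, -0.04, 0], "angular": [0, 0, 0], "fingers": 1}, {"dp": [0.0, -0.1, 0], "angular": [0, 0, 0], "fingers": 1}, {"dp": [0.0, -0.2, -0.2], "angular": [0, 0, 0], "fingers": 1}, {"dp": [0.0, -0.3, -0.6], "angular": [0, 0, 0], "fingers": 1}, {"dp": [0.0, -0.3, -0.8], "angular": [0, 0, 0], "fingers": 1}, {"dp": [0.0, -0.3, -0.8], "angular": [0, 0, 0], "fingers": 1}]'

```text
time: 21.15
tool_pos: [504.7, -182.0, 252.4]
tcp_rot: [-179.8, 0.6, 168.6]
ft_force: [0.2, -0.5, -1.0]
finger_gap: 0.3
grip_force: 0.0
```

Run:
```python
from h import *
s=sense();print(s["tool_pos"],s["ft_force"])
p=camera_params("wrist");w=snapshot("wrist");t=snapshot("top");snapshot("side")
cv2.imwrite("pics/w4.png",w)
for n,z in (("push_plate",100),("carriage",0),("spout_mouth",206),("catch",20),("slide",0)):
  for c in("top","wrist","side"):
    print(n,c,[(np.round(x["at"],1).tolist(),round(x["conf"],2),atz(c,x["at"],z,p if c=="wrist" else None).round(1)) for x in (pinpoint(c,n) if n!="catch" else masks_of(c,n))][:1])
```

```text
[ 504.6614974  -182.0236749   252.36699274] [ 0.18354648 -0.52969767 -1.01779956]
push_plate top [([333.7, 174.5], 0.67, array([515.4, -95.2, 100. ]))]
push_plate wrist [([333.4, 174.1], 0.93, array([ 515.5, -105.2,  100. ]))]
push_plate side [([238.7, 170.9], 0.95, array([ 529.4, -103.9,  100. ]))]
carriage top [([286.3, 171.6], 0.62, array([546.2,  52.7,   0. ]))]
carriage wrist [([440.3, 151.9], 0.71, array([545.1,  62.1,   0. ]))]
carriage side [([220.3, 221.0], 0.61, array([554.7,  71.8,   0. ]))]
spout_mouth top [([209.5, 141.2], 0.7, array([599.9, 294.7, 206. ]))]
spout_mouth wrist []
spout_mouth side [([222.7, 160.9], 0.76, array([550.7,  46. , 206. ]))]
catch top [([346.5, 179.7], 0.7, array([ 512.6, -153.1,   20. ]))]
catch wrist [([282.7, 151.6], 0.63, array([ 499.3, -148.7,   20. ]))]
catch side []
slide top [([280.3, 171.8], 0.7, array([545.6,  73.6,   0. ]))]
slide wrist []
slide side [([224.7, 216.9], 0.76, array([546.2,  44.6,   0. ]))]
```

View pics/w4.png

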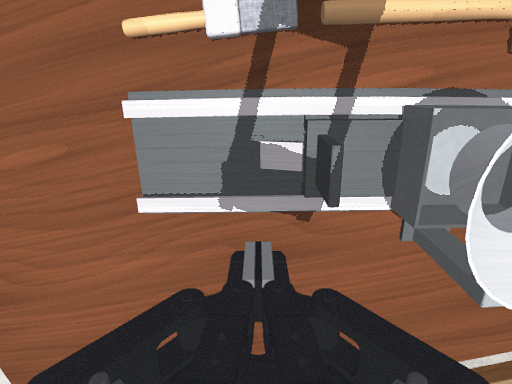

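Run:
```python
from h import *
w=cv2.imread("pics/w4.png");cv2.imwrite("pics/w4c.png",cv2.resize(np.clip(w[90:220,220:350]*1.6,0,255).astype(np.uint8),None,fx=4.5,fy=4.5,interpolation=2))
```

```text
(no output)
```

View pics/w4c.png

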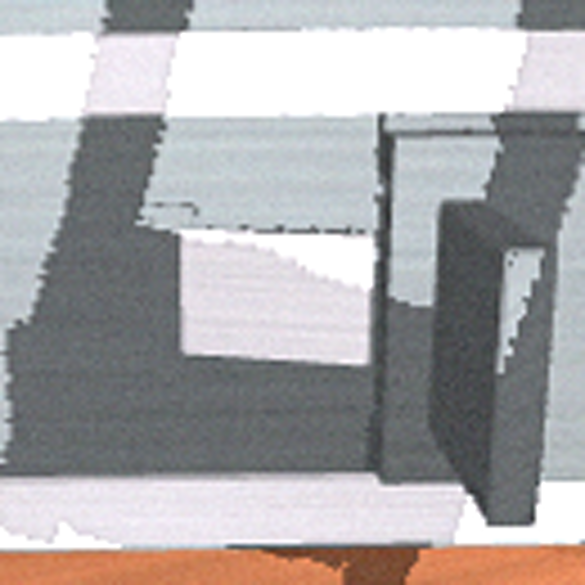

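The leaf catch ends at (370,300) in the crop, directly against the carriage's dark rear face (380). It stands up behind it, which fits the 15 N reached against the buffer. Now to the tray.

Emit:
step_arm --targets '[{"dp": [0.1, 0, -0.34], "angular": [0, 0, 0], "fingers": 0}, {"dp": [0.5, 0.83, -0.34], "angular": [0, 0, -0.133], "fingers": 0}, {"dp": [0.5, 0.83, -0.34], "angular": [0, 0, -0.133], "fingers": 0}, {"dp": [0.5, 0.83, -0.34], "angular": [0, 0, -0.133], "fingers": 0}, {"dp": [0.5, 0.83, -0.34], "angular": [0, 0, -0.133], "fingers": 0}, {"dp": [0.5, 0.83, -0.34], "angular": [0, 0, -0.133], "fingers": 0}, {"dp": [0.5, 0.83, -0.34], "angular": [0, 0, -0.133], "fingers": 0}, {"dp": [0.5, 0.83, -0.34], "angular": [0, 0, -0.133], "fingers": 0}]'

```text
time: 23.05
tool_pos: [436.7, 1.7, 313.0]
tcp_rot: [180.0, -0.0, -167.6]
ft_force: [-0.6, -0.4, -0.1]
finger_gap: 85.5
grip_force: 0.0
```

Emit:
step_arm --targets '[{"dp": [-0.164, 0.963, 0], "angular": [0, 0, -0.136], "fingers": 0}, {"dp": [-0.164, 0.963, 0], "angular": [0, 0, -0.136], "fingers": 0}, {"dp": [-0.164, 0.963, 0], "angular": [0, 0, -0.136], "fingers": 0}, {"dp": [-0.164, 0.963, 0], "angular": [0, 0, -0.136], "fingers": 0}, {"dp": [-0.164, 0.963, 0], "angular": [0, 0, -0.136], "fingers": 0}, {"dp": [-0.164, 0.963, 0], "angular": [0, 0, -0.136], "fingers": 0}, {"dp": [-0.164, 0.963, 0], "angular": [0, 0, -0.136], "fingers": 0}, {"dp": [-0.164, 0.963, 0], "angular": [0, 0, -0.136], "fingers": 0}]'

```text
time: 24.05
tool_pos: [426.9, 196.9, 313.4]
tcp_rot: [-180.0, 0.0, -143.1]
ft_force: [-0.6, 0.8, -0.0]
finger_gap: 85.2
grip_force: 0.0
```

Emit:
step_arm --targets '[{"dp": [-0.536, 0.733, 0.6], "angular": [0, 0, -0.136], "fingers": 0}, {"dp": [-0.536, 0.733, 0.6], "angular": [0, 0, -0.136], "fingers": 0}, {"dp": [-0.536, 0.733, 0.6], "angular": [0, 0, -0.136], "fingers": 0}, {"dp": [-0.536, 0.733, 0.6], "angular": [0, 0, -0.136], "fingers": 0}, {"dp": [-0.536, 0.733, 0.6], "angular": [0, 0, -0.136], "fingers": 0}, {"dp": [-0.536, 0.733, 0.6], "angular": [0, 0, -0.136], "fingers": 0}, {"dp": [-0.536, 0.733, 0.6], "angular": [0, 0, -0.136], "fingers": 0}, {"dp": [-0.536, 0.733, 0.6], "angular": [0, 0, -0.136], "fingers": 0}]'

```text
time: 25.05
tool_pos: [424.6, 378.9, 194.4]
tcp_rot: [-180.0, 0.1, -118.5]
ft_force: [1.0, -0.0, 0.5]
finger_gap: 85.3
grip_force: 0.0
```

Run:
```python
from h import *
s=sense();print(s["tool_pos"],s["tcp_rot"],s["joint_pos"])
p=camera_params("wrist");w=snapshot("wrist");cv2.imwrite("pics/w5.png",w)
for n,z in (("tray_bail",69),("tray",0),("billet0",14)):
    print(n,[(np.round(x["at"],1).tolist(),round(x["conf"],2),atz("wrist",x["at"],z,p).round(1)) for x in pinpoint("wrist",n)][:3])
print(move((427.5,376.5,52),(180,0,-118.6)))
snapshot("top")
for n,z in (("push_plate",100),("carriage",0),("spout_mouth",206),("slide",0)):
    print(n,[(x["conf"],atz("top",x["at"],z).round(1)) for x in pinpoint("top",n)][:1])
```

```text
[424.59211518 378.91882516 194.42719204] [-1.79953069e+02  8.84459117e-02 -1.18544789e+02] [ 3.65883316e+01  3.73547711e+00  9.31171279e+01 -5.42697120e-03
  8.30474143e+01 -1.14866191e+02]
tray_bail [([247.2, 185.1], 0.76, array([432.1, 373.3,  69. ])), ([171.0, 358.5], 0.71, array([618.3, 518.8,  69. ]))]
tray [([395.0, 18.5], 0.97, array([226.5, 307.6,   0. ])), ([355.0, 281.7], 0.87, array([383.7, 577.3,   0. ])), ([249.9, 168.3], 0.63, array([431.8, 374.4,   0. ]))]
billet0 [([263.1, 164.9], 0.91, array([415.1, 375.2,  14. ])), ([288.2, 167.9], 0.57, array([392.3, 391.4,  14. ])), ([243.2, 174.1], 0.56, array([439.6, 373.8,  14. ]))]
(array([ 0.0041, -0.0214,  0.7083]), array([-0.0001,  0.0002,  0.0006]))
push_plate [(0.72, array([ 515.1, -101.8,  100. ]))]
carriage [(0.74, array([ 335.3, -219.5,    0. ]))]
spout_mouth [(0.56, array([559.6,  59.9, 206. ]))]
slide [(0.9, array([541. ,  72.7,   0. ]))]
```

Emit:
step_arm --targets '[{"dp": [0.004, -0.033, 0.25], "angular": [0, 0, 0], "fingers": 0}, {"dp": [0.004, -0.033, 0.5], "angular": [0, 0, 0], "fingers": 0}, {"dp": [0.004, -0.033, 0.65], "angular": [0, 0, 0], "fingers": 0}, {"dp": [0.004, -0.033, 0.71], "angular": [0, 0, 0], "fingers": 0}, {"dp": [0.004, -0.033, 0.71], "angular": [0, 0, 0], "fingers": 0.4}, {"dp": [0.004, -0.033, 0.71], "angular": [0, 0, 0], "fingers": 1}, {"dp": [0.004, -0.033, 0.71], "angular": [0, 0, 0], "fingers": 1}, {"dp": [0.004, -0.033, 0.71], "angular": [0, 0, 0], "fingers": 1}]' --newtons 100

```text
time: 26.5
tool_pos: [430.4, 376.0, 52.6]
tcp_rot: [-179.9, 0.1, -118.5]
ft_force: [3.8, -1.4, 1.2]
finger_gap: 12.4
grip_force: 1.9
```

Run:
```python
from h import *
s=sense();print(s["tool_pos"],s["tcp_rot"],s["finger_gap"],s["grip_force"],s["ft_force"])
# trajectory: tray->tool transform. tray x yaw -28.6 at pick, tool yaw -118.6 => tool yaw = tray yaw - 90
u=np.array([.192,.981]);sp=np.array([551,55.]);print("sp",sp)
TY=180+5.7            # tray yaw at spout
def pose(tilt,lip):   # lip = world pos of lip edge
    Rt=Rn.from_euler('z',TY,degrees=True)*Rn.from_euler('y',tilt,degrees=True)
    Rg=Rt*Rn.from_euler('xyz',(180,0,-90),degrees=True)
    tcp=np.array(lip)+Rt.apply([0-88,0,52-18]); return tcp,Rg
d=np.array([np.cos(np.radians(TY)),np.sin(np.radians(TY)),0])
lip=np.r_[sp,218]-45*d
for t in(0,10,20,30,40,50,60):
    tcp,Rg=pose(t,lip);print(t,tcp.round(1),Rg.as_euler('xyz',degrees=True).round(1),Rg.as_matrix()[:,2].round(2))
```

```text
[430.39985304 375.95623748  52.62384009] [-1.79904158e+02  1.19934377e-01 -1.18471664e+02] 12.392864109729027 1.913745403289795 [ 3.80339734 -1.41976655  1.24293105]
sp [551.  55.]
0 [683.3  68.2 252. ] [180.    0.   95.7] [ 0.  0. -1.]
10 [676.1  67.5 266.8] [170.    0.   95.7] [ 0.17  0.02 -0.98]
20 [666.5  66.5 280. ] [160.    0.   95.7] [ 0.34  0.03 -0.94]
30 [654.7  65.4 291.4] [150.    0.   95.7] [ 0.5   0.05 -0.87]
40 [641.1  64.  300.6] [140.    0.   95.7] [ 0.64  0.06 -0.77]
50 [626.1  62.5 307.3] [130.    0.   95.7] [ 0.76  0.08 -0.64]
60 [610.3  60.9 311.2] [120.    0.   95.7] [ 0.86  0.09 -0.5 ]
```

Emit:
step_arm --targets '[{"dp": [0, 0, 0], "angular": [0, 0, 0], "fingers": 1}, {"dp": [0, 0, 0], "angular": [0, 0, 0], "fingers": 1}, {"dp": [0, 0, -0.1], "angular": [0, 0, 0], "fingers": 1}, {"dp": [0, 0, -0.3], "angular": [0, 0, 0], "fingers": 1}, {"dp": [0, 0, -0.5], "angular": [0, 0, 0], "fingers": 1}, {"dp": [0, 0, -0.7], "angular": [0, 0, 0], "fingers": 1}, {"dp": [0, 0, -0.9], "angular": [0, 0, 0], "fingers": 1}, {"dp": [0, 0, -1.0], "angular": [0, 0, 0], "fingers": 1}]' --newtons 110

```text
time: 27.5
tool_pos: [429.6, 375.9, 254.2]
tcp_rot: [-179.9, 0.2, -118.5]
ft_force: [0.5, -0.3, -7.1]
finger_gap: 10.0
grip_force: 107.9
```

Emit:
step_arm --targets '[{"dp": [0.03, -0.1, -0.04], "angular": [0, 0, 0.04], "fingers": 1}, {"dp": [0.08, -0.22, -0.1], "angular": [0, 0, 0.09], "fingers": 1}, {"dp": [0.12, -0.35, -0.15], "angular": [0, 0, 0.14], "fingers": 1}, {"dp": [0.16, -0.48, -0.2], "angular": [0, 0, 0.19], "fingers": 1}, {"dp": [0.2, -0.6, -0.25], "angular": [0, 0, 0.24], "fingers": 1}, {"dp": [0.227, -0.692, -0.29], "angular": [0, 0, 0.272], "fingers": 1}, {"dp": [0.227, -0.692, -0.29], "angular": [0, 0, 0.272], "fingers": 1}, {"dp": [0.227, -0.692, -0.29], "angular": [0, 0, 0.272], "fingers": 1}]'

```text
time: 28.5
tool_pos: [528.5, 269.7, 308.0]
tcp_rot: [-180.0, -0.1, -167.4]
ft_force: [-0.7, 0.1, -7.2]
finger_gap: 10.6
grip_force: 107.9
```

Emit:
step_arm --targets '[{"dp": [-0.05, -0.1, 0], "angular": [0, 0, 0.04], "fingers": 1}, {"dp": [-0.1, -0.22, 0], "angular": [0, 0, 0.09], "fingers": 1}, {"dp": [-0.16, -0.34, 0], "angular": [0, 0, 0.14], "fingers": 1}, {"dp": [-0.22, -0.45, 0], "angular": [0, 0, 0.19], "fingers": 1}, {"dp": [-0.28, -0.56, 0], "angular": [0, 0, 0.24], "fingers": 1}, {"dp": [-0.32, -0.634, 0], "angular": [0, 0, 0.272], "fingers": 1}, {"dp": [-0.32, -0.634, 0], "angular": [0, 0, 0.272], "fingers": 1}, {"dp": [-0.32, -0.634, 0], "angular": [0, 0, 0.272], "fingers": 1}]'

```text
time: 29.5
tool_pos: [618.6, 160.7, 308.6]
tcp_rot: [-180.0, -0.1, 143.8]
ft_force: [0.3, -0.0, -6.2]
finger_gap: 10.7
grip_force: 107.9
```

Emit:
step_arm --targets '[{"dp": [-0.08, -0.03, 0], "angular": [0, 0, 0.04], "fingers": 1}, {"dp": [-0.17, -0.06, 0.01], "angular": [0, 0, 0.09], "fingers": 1}, {"dp": [-0.27, -0.09, 0.02], "angular": [0, 0, 0.14], "fingers": 1}, {"dp": [-0.37, -0.13, 0.03], "angular": [0, 0, 0.19], "fingers": 1}, {"dp": [-0.47, -0.16, 0.04], "angular": [0, 0, 0.23], "fingers": 1}, {"dp": [-0.527, -0.182, 0.05], "angular": [0, 0, 0.266], "fingers": 1}, {"dp": [-0.527, -0.182, 0.05], "angular": [0, 0, 0.266], "fingers": 1}, {"dp": [-0.527, -0.182, 0.05], "angular": [0, 0, 0.266], "fingers": 1}]'

```text
time: 30.5
tool_pos: [682.1, 69.2, 299.3]
tcp_rot: [-180.0, -0.0, 96.0]
ft_force: [0.2, -0.7, -6.7]
finger_gap: 10.3
grip_force: 107.9
```

Run:
```python
from h import *
p=camera_params("wrist");s=sense();w=snapshot("wrist");sd=snapshot("side")
print(s["tool_pos"],s["tcp_rot"],s["joint_pos"],s["grip_force"],s["ft_force"])
cv2.imwrite("pics/m6.png",cv2.resize(np.hstack([w,sd[:, :350]]),None,fx=.9,fy=.9))
for c in("side","wrist"): print([(x["conf"],np.round(x["at"]),atz(c,x["at"],206,p if c=="wrist" else None).round(1)) for x in pinpoint(c,"spout_mouth")])
```

```text
[682.08200338  69.19564189 299.26419658] [-1.79974471e+02 -3.42453861e-02  9.59635966e+01] [ 1.49265846e+00  2.01280601e+01  6.35814480e+01  3.23475706e-02
  9.63186121e+01 -4.46739357e+00] 107.94179677963257 [ 0.22503202 -0.66060724 -6.71261662]
[(0.91, array([223., 162.]), array([548.3,  53.5, 206. ])), (0.68, array([164., 263.]), array([557.5, 557.2, 206. ])), (0.65, array([278., 222.]), array([339.8, 354.4, 206. ]))]
[(0.8, array([ 95., 195.]), array([544.2,  59. , 206. ]))]
```

View pics/m6.png

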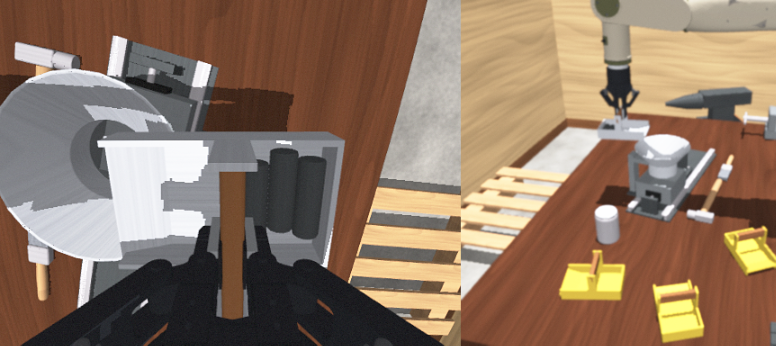

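The wrist half shows the tray held square with its lip at (105,190) over the mouth and all three billets at the rear (290,190). The side half shows it clear of the spout. Next I'll compute the tipping rows.

Run:
```python
from h import *
s=sense();TY=186.0;sp=np.array([549,56.]);d=np.array([np.cos(np.radians(TY)),np.sin(np.radians(TY)),0])
def pose(t,z):
    lip=np.r_[sp,z]-47*d
    Rt=Rn.from_euler('z',TY,degrees=True)*Rn.from_euler('y',t,degrees=True)
    return lip+Rt.apply([-88,0,34]),Rt*Rn.from_euler('xyz',(180,0,-90),degrees=True)
P0,R0=np.array(s["tool_pos"]),Rn.from_euler('xyz',s["tcp_rot"],degrees=True)
for rows in([(5,255),(10,245),(15,232),(20,225),(20,225)],[(24,221),(28,219),(32,218),(36,218),(40,218),(44,218),(48,218)],[(54,218),(60,218),(62,218)]):
    for t,z in rows:
        p,R=pose(t,z);print(t,p.round(),(R0.inv().apply(p-P0)/200).round(3),((R0.inv()*R).as_rotvec()/np.pi).round(4))
    P0,R0=p,R;print()
```

```text
5 [680.  70. 297.] [ 0.006 -0.011  0.015] [-0.0277 -0.     -0.0009]
10 [676.  69. 294.] [ 0.006 -0.031  0.029] [-0.0555  0.     -0.0009]
15 [672.  69. 288.] [ 0.006 -0.054  0.06 ] [-0.0832  0.0001 -0.0009]
20 [666.  68. 287.] [ 0.006 -0.08   0.063] [-1.11e-01  1.00e-04 -9.00e-04]
20 [666.  68. 287.] [ 0.006 -0.08   0.063] [-1.11e-01  1.00e-04 -9.00e-04]

24 [662.  68. 288.] [-0.    -0.02  -0.011] [-0.0222 -0.      0.    ]
28 [657.  67. 290.] [-0.    -0.038 -0.031] [-0.0444 -0.      0.    ]
32 [652.  67. 293.] [-0.    -0.057 -0.055] [-0.0667  0.      0.    ]
36 [647.  66. 297.] [-0.    -0.076 -0.082] [-0.0889 -0.      0.    ]
40 [641.  66. 301.] [-0.    -0.097 -0.107] [-0.1111 -0.      0.    ]
44 [635.  65. 304.] [ 0.    -0.119 -0.131] [-0.1333 -0.      0.    ]
48 [629.  64. 306.] [ 0.    -0.143 -0.154] [-0.1556 -0.     -0.    ]

54 [620.  63. 309.] [-0.    -0.02  -0.045] [-0.0333  0.      0.    ]
60 [610.  62. 311.] [-0.    -0.045 -0.088] [-0.0667  0.      0.    ]
62 [607.  62. 312.] [ 0.    -0.054 -0.101] [-0.0778  0.     -0.    ]
```

Emit:
step_arm --targets '[{"dp": [0.006, -0.011, 0.015], "angular": [-0.028, 0, 0], "fingers": 1}, {"dp": [0.006, -0.031, 0.029], "angular": [-0.055, 0, 0], "fingers": 1}, {"dp": [0.006, -0.054, 0.06], "angular": [-0.083, 0, 0], "fingers": 1}, {"dp": [0.006, -0.08, 0.063], "angular": [-0.111, 0, 0], "fingers": 1}, {"dp": [0.006, -0.08, 0.063], "angular": [-0.111, 0, 0], "fingers": 1}, {"dp": [0.006, -0.08, 0.063], "angular": [-0.111, 0, 0], "fingers": 1}, {"dp": [0.006, -0.08, 0.063], "angular": [-0.111, 0, 0], "fingers": 1}, {"dp": [0.006, -0.08, 0.063], "angular": [-0.111, 0, 0], "fingers": 1}]'

```text
time: 31.7
tool_pos: [667.7, 67.6, 288.1]
tcp_rot: [159.9, 0.0, 95.7]
ft_force: [-0.1, 0.9, -2.8]
finger_gap: 10.2
grip_force: 110.4
```

Emit:
step_arm --targets '[{"dp": [0, -0.02, -0.011], "angular": [-0.022, 0, 0], "fingers": 1}, {"dp": [0, -0.038, -0.031], "angular": [-0.044, 0, 0], "fingers": 1}, {"dp": [0, -0.057, -0.055], "angular": [-0.067, 0, 0], "fingers": 1}, {"dp": [0, -0.076, -0.082], "angular": [-0.089, 0, 0], "fingers": 1}, {"dp": [0, -0.097, -0.107], "angular": [-0.111, 0, 0], "fingers": 1}, {"dp": [0, -0.119, -0.131], "angular": [-0.133, 0, 0], "fingers": 1}, {"dp": [0, -0.143, -0.154], "angular": [-0.1556, 0, 0], "fingers": 1}, {"dp": [0, -0.143, -0.154], "angular": [-0.1556, 0, 0], "fingers": 1}]'

```text
time: 32.7
tool_pos: [628.4, 63.8, 304.8]
tcp_rot: [132.1, -0.0, 95.7]
ft_force: [-0.5, -0.6, -3.6]
finger_gap: 10.6
grip_force: 110.4
```

Emit:
step_arm --targets '[{"dp": [0, -0.02, -0.045], "angular": [-0.033, 0, 0], "fingers": 1}, {"dp": [0, -0.045, -0.088], "angular": [-0.067, 0, 0], "fingers": 1}, {"dp": [0, -0.054, -0.101], "angular": [-0.078, 0, 0], "fingers": 1}, {"dp": [0, -0.054, -0.101], "angular": [-0.078, 0, 0], "fingers": 1}, {"dp": [0, -0.054, -0.101], "angular": [-0.078, 0, 0], "fingers": 1}, {"dp": [0, -0.054, -0.101], "angular": [-0.078, 0, 0], "fingers": 1}, {"dp": [0, -0.054, -0.101], "angular": [-0.078, 0, 0], "fingers": 1}, {"dp": [0, -0.054, -0.101], "angular": [-0.078, 0, 0], "fingers": 1}]'

```text
time: 33.7
tool_pos: [607.3, 61.7, 311.4]
tcp_rot: [118.0, -0.0, 95.7]
ft_force: [-0.0, -0.6, -3.2]
finger_gap: 10.6
grip_force: 110.5
```

Run:
```python
from h import *
p=camera_params("wrist");s=sense();w=snapshot("wrist");sd=snapshot("side");snapshot("top")
print(s["tool_pos"],s["tcp_rot"],s["joint_pos"],s["grip_force"],s["ft_force"])
cv2.imwrite("pics/m7.png",cv2.resize(np.hstack([w,sd[:, :350]]),None,fx=.9,fy=.9))
for c in("side","wrist","top"): print(c,[(x["conf"],np.round(x["at"]),atz(c,x["at"],44,p if c=="wrist" else None).round(1)) for x in pinpoint(c,"billet0")])
```

```text
[607.30169935  61.67892322 311.3912691 ] [ 1.17990943e+02 -2.81434208e-04  9.57304060e+01] [ -4.35367524 -45.9884028  139.14176304  20.1748016   26.63489631
 -22.95310397] 110.48170208930969 [-0.01735516 -0.56155363 -3.18541109]
side [(0.6, array([232., 208.]), array([519. ,  57.4,  44. ])), (0.56, array([209., 202.]), array([602.8,  29.9,  44. ]))]
wrist [(0.72, array([  4., 208.]), array([594.2,  44.2,  44. ]))]
top [(0.5, array([334., 175.]), array([ 525.7, -104.8,   44. ])), (0.41, array([292., 153.]), array([600.7,  33.4,  44. ]))]
```

View pics/m7.png

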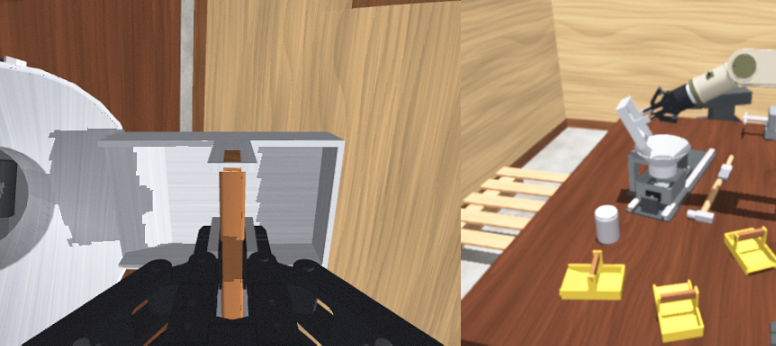

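The wrist half shows the tray empty against the funnel, with a dark billet visible down the tube at (5,190). The side half shows it tipped over the spout. Now I'll untip and carry it back.

Run:
```python
from h import *
s=sense();TY=185.7;sp=np.array([549,56.]);d=np.array([np.cos(np.radians(TY)),np.sin(np.radians(TY)),0])
def pose(t,z):
    lip=np.r_[sp,z]-47*d
    Rt=Rn.from_euler('z',TY,degrees=True)*Rn.from_euler('y',t,degrees=True)
    return lip+Rt.apply([-88,0,34]),Rt*Rn.from_euler('xyz',(180,0,-90),degrees=True)
P0,R0=np.array(s["tool_pos"]),Rn.from_euler('xyz',s["tcp_rot"],degrees=True)
for rows in([(55,222),(48,226),(41,230),(34,234),(27,238),(20,243)],[(13,250),(6,260),(0,270)]):
    for t,z in rows:
        p,R=pose(t,z);print(t,p.round(),(R0.inv().apply(p-P0)/200).round(3),((R0.inv()*R).as_rotvec()/np.pi).round(4))
    P0,R0=p,R;print()
w=[(600,200,304),(500,310,250),(450,350,120),(450,350,54)]
for q in w:
    print(q,(R.inv().apply(np.array(q)-P0 if q!=w[0] else np.array(q)-p)/200).round(3));P0=np.array(q)
```

```text
55 [618.  63. 314.] [0.001 0.036 0.044] [ 0.039  -0.0001  0.0001]
48 [629.  64. 314.] [0.001 0.064 0.091] [ 0.0779 -0.0001  0.0001]
41 [640.  65. 313.] [0.001 0.086 0.139] [ 1.168e-01 -1.000e-04  1.000e-04]
34 [649.  66. 311.] [0.001 0.1   0.187] [ 1.557e-01 -1.000e-04  1.000e-04]
27 [658.  67. 308.] [0.001 0.107 0.235] [ 1.946e-01 -1.000e-04  1.000e-04]
20 [666.  68. 305.] [0.001 0.112 0.278] [ 2.335e-01 -1.000e-04  1.000e-04]

13 [673.  68. 303.] [0.    0.029 0.022] [ 0.0389  0.     -0.    ]
6 [679.  69. 303.] [0.    0.057 0.032] [ 0.0778  0.     -0.    ]
0 [683.  69. 304.] [-0.     0.078  0.034] [0.1111 0.     0.    ]

(600, 200, 304) [ 0.691 -0.35  -0.   ]
(500, 310, 250) [ 0.597 -0.443  0.27 ]
(450, 350, 120) [ 0.224 -0.229  0.65 ]
(450, 350, 54) [ 0.   -0.    0.33]
```

Emit:
step_arm --targets '[{"dp": [0, 0.036, 0.044], "angular": [0.039, 0, 0], "fingers": 1}, {"dp": [0, 0.064, 0.091], "angular": [0.078, 0, 0], "fingers": 1}, {"dp": [0, 0.086, 0.139], "angular": [0.117, 0, 0], "fingers": 1}, {"dp": [0, 0.1, 0.187], "angular": [0.156, 0, 0], "fingers": 1}, {"dp": [0, 0.107, 0.235], "angular": [0.195, 0, 0], "fingers": 1}, {"dp": [0, 0.112, 0.278], "angular": [0.2335, 0, 0], "fingers": 1}, {"dp": [0, 0.112, 0.278], "angular": [0.2335, 0, 0], "fingers": 1}, {"dp": [0, 0.112, 0.278], "angular": [0.2335, 0, 0], "fingers": 1}]'

```text
time: 35.0
tool_pos: [666.5, 67.7, 304.7]
tcp_rot: [159.9, -0.0, 95.7]
ft_force: [0.2, 0.6, -2.5]
finger_gap: 10.4
grip_force: 110.4
```

Emit:
step_arm --targets '[{"dp": [0, 0.029, 0.022], "angular": [0.039, 0, 0], "fingers": 1}, {"dp": [0, 0.057, 0.032], "angular": [0.078, 0, 0], "fingers": 1}, {"dp": [0, 0.078, 0.034], "angular": [0.1111, 0, 0], "fingers": 1}, {"dp": [0, 0.078, 0.034], "angular": [0.1111, 0, 0], "fingers": 1}, {"dp": [0, 0.078, 0.034], "angular": [0.1111, 0, 0], "fingers": 1}, {"dp": [0, 0.078, 0.034], "angular": [0.1111, 0, 0], "fingers": 1}, {"dp": [0, 0.078, 0.034], "angular": [0.1111, 0, 0], "fingers": 1}, {"dp": [0, 0.078, 0.034], "angular": [0.1111, 0, 0], "fingers": 1}]'

```text
time: 36.0
tool_pos: [683.2, 69.2, 304.9]
tcp_rot: [179.9, 0.0, 95.7]
ft_force: [-0.6, -0.7, -2.3]
finger_gap: 10.3
grip_force: 110.4
```

Emit:
step_arm --targets '[{"dp": [0.12, -0.06, 0], "angular": [0, 0, 0], "fingers": 1}, {"dp": [0.28, -0.14, 0], "angular": [0, 0, 0], "fingers": 1}, {"dp": [0.44, -0.22, 0], "angular": [0, 0, 0], "fingers": 1}, {"dp": [0.6, -0.3, 0], "angular": [0, 0, 0], "fingers": 1}, {"dp": [0.69, -0.35, 0], "angular": [0, 0, 0], "fingers": 1}, {"dp": [0.69, -0.35, 0], "angular": [0, 0, 0], "fingers": 1}, {"dp": [0.69, -0.35, 0], "angular": [0, 0, 0], "fingers": 1}, {"dp": [0.69, -0.35, 0], "angular": [0, 0, 0], "fingers": 1}]'

```text
time: 37.0
tool_pos: [600.6, 198.6, 303.9]
tcp_rot: [180.0, 0.0, 95.6]
ft_force: [-0.6, 0.5, -3.5]
finger_gap: 10.1
grip_force: 110.4
```

Emit:
step_arm --targets '[{"dp": [0.12, -0.09, 0.05], "angular": [0, 0, 0], "fingers": 1}, {"dp": [0.28, -0.21, 0.12], "angular": [0, 0, 0], "fingers": 1}, {"dp": [0.44, -0.33, 0.2], "angular": [0, 0, 0], "fingers": 1}, {"dp": [0.597, -0.443, 0.27], "angular": [0, 0, 0], "fingers": 1}, {"dp": [0.7, -0.56, 0.45], "angular": [0, 0, 0], "fingers": 1}, {"dp": [0.82, -0.67, 0.7], "angular": [0, 0, 0], "fingers": 1}, {"dp": [0.82, -0.67, 0.92], "angular": [0, 0, 0], "fingers": 1}, {"dp": [0.82, -0.67, 0.92], "angular": [0, 0, 0], "fingers": 1}]'

```text
time: 38.0
tool_pos: [447.6, 347.2, 115.7]
tcp_rot: [-179.6, 0.2, 95.7]
ft_force: [-0.1, 0.9, -3.2]
finger_gap: 10.3
grip_force: 110.2
```

Run:
```python
from h import *
s=sense();print(s["tool_pos"],s["tcp_rot"],s["joint_pos"],s["ft_force"]);snapshot("top");snapshot("side")
a=[x for x in pinpoint("top","tray")];print([(x["conf"],atz("top",x["at"],60).round()) for x in a])
print(move((450,350,54),(180,0,95.7),s))
for n,z in (("push_plate",100),("carriage",0)): print(n,[(x["conf"],atz("top",x["at"],z).round(1)) for x in pinpoint("top",n)][:1])
for c in("top","side"): print([(x["conf"],np.round(x["at"]),atz(c,x["at"],44).round()) for x in masks_of(c,"billet0")])
```

```text
[447.63193523 347.23605991 115.65614728] [-179.56092523    0.23929682   95.71343   ] [ 3.26255970e+01  7.64251313e+00  9.74401051e+01 -1.51279129e-02
  7.54172164e+01  2.69169567e+01] [-0.12778258  0.88124635 -3.18558571]
[(0.95, array([383., 565.,  60.])), (0.77, array([447., 340.,  60.])), (0.68, array([594., 507.,  60.])), (0.25, array([521.,  77.,  60.]))]
(array([0.0139, 0.0155, 0.3081]), array([-0.0024,  0.0013,  0.0001]))
push_plate [(0.57, array([ 517.3, -111.3,  100. ]))]
carriage [(0.69, array([546.2,  53.4,   0. ]))]
[(0.44, array([290., 152.]), array([604.,  42.,  44.]))]
[(0.5, array([209., 201.]), array([603.,  25.,  44.]))]
```

Emit:
step_arm --targets '[{"dp": [0.01, 0.01, 0.1], "angular": [0, 0, 0], "fingers": 1}, {"dp": [0.01, 0.01, 0.2], "angular": [0, 0, 0], "fingers": 1}, {"dp": [0.01, 0.01, 0.26], "angular": [0, 0, 0], "fingers": 1}, {"dp": [0.01, 0.01, 0.28], "angular": [0, 0, 0], "fingers": 1}, {"dp": [0.01, 0.01, 0.295], "angular": [0, 0, 0], "fingers": 1}, {"dp": [0.01, 0.01, 0.302], "angular": [0, 0, 0], "fingers": 1}, {"dp": [0.01, 0.01, 0.306], "angular": [0, 0, 0], "fingers": 1}, {"dp": [0.01, 0.01, 0.306], "angular": [0, 0, 0], "fingers": 1}]'

```text
time: 39.35
tool_pos: [452.3, 351.8, 59.2]
tcp_rot: [180.0, -0.0, 95.7]
ft_force: [0.2, 0.4, -2.6]
finger_gap: 10.5
grip_force: 110.3
```

Emit:
step_arm --targets '[{"dp": [0, 0, 0.01], "angular": [0, 0, 0], "fingers": 1}, {"dp": [0, 0, 0.02], "angular": [0, 0, 0], "fingers": 1}, {"dp": [0, 0, 0.026], "angular": [0, 0, 0], "fingers": 1}, {"dp": [0, 0, 0.03], "angular": [0, 0, 0], "fingers": 1}, {"dp": [0, 0, 0.03], "angular": [0, 0, 0], "fingers": 1}, {"dp": [0, 0, 0.03], "angular": [0, 0, 0], "fingers": 1}, {"dp": [0, 0, 0.03], "angular": [0, 0, 0], "fingers": 1}, {"dp": [0, 0, 0.03], "angular": [0, 0, 0], "fingers": 1}]'

```text
time: 40.35
tool_pos: [452.1, 351.7, 52.9]
tcp_rot: [180.0, -0.0, 95.7]
ft_force: [-1.4, -0.1, -1.1]
finger_gap: 10.0
grip_force: 110.8
```

Emit:
step_arm --targets '[{"dp": [0, 0, 0.003], "angular": [0, 0, 0], "fingers": 1}, {"dp": [0, 0, 0.003], "angular": [0, 0, 0], "fingers": 0.6}, {"dp": [0, 0, 0.003], "angular": [0, 0, 0], "fingers": 0.3}, {"dp": [0, 0, 0.003], "angular": [0, 0, 0], "fingers": 0.3}, {"dp": [0, 0, -0.1], "angular": [0, 0, 0], "fingers": 0.3}, {"dp": [0, 0, -0.35], "angular": [0, 0, 0], "fingers": 0.3}, {"dp": [0, 0, -0.65], "angular": [0, 0, 0], "fingers": 0.3}, {"dp": [0, 0, -0.95], "angular": [0, 0, 0], "fingers": 0.3}]'

```text
time: 41.35
tool_pos: [451.9, 351.4, 244.5]
tcp_rot: [-180.0, 0.0, 95.7]
ft_force: [1.3, 0.0, 0.8]
finger_gap: 59.7
grip_force: 0.0
```

Run:
```python
from h import *
s=sense();print(s["tool_pos"],s["ft_force"],s["finger_gap"]);snapshot("top");snapshot("side");p=camera_params("wrist");snapshot("wrist")
T={}
for c in("top","side"):
    for n in("tray","tray_bail"): T[c,n]=[(round(x["conf"],2),np.round(x["at"]).tolist(),atz(c,x["at"],0 if n=="tray" else 69).round().tolist()) for x in pinpoint(c,n)]; print(c,n,T[c,n])
print("wrist",[(round(x["conf"],2),atz("wrist",x["at"],0,p).round()) for x in pinpoint("wrist","tray")],[(round(x["conf"],2),atz("wrist",x["at"],69,p).round()) for x in pinpoint("wrist","tray_bail")])
for c in("top","side"):
  for x in masks_of(c,"billet0"):
    ys,xs=np.nonzero(x["pixels"]);print(c,round(x["conf"],2),np.round(x["at"]),len(xs),xs.min(),xs.max(),ys.min(),ys.max())
for n,z in (("hammer",0),("wire_brush",0),("tin",0)): print(n,[(x["conf"],atz("top",x["at"],z).round()) for x in pinpoint("top",n)][:1])
R=Rn.from_euler('xyz',s["tcp_rot"],degrees=True);print(move((480,160,400),(180,0,95.7),s))
```

```text
[451.85251039 351.42221927 244.49260344] [1.29936546 0.02406389 0.84799087] 59.71991572925282
top tray [(0.82, [137.0, 216.0], [393.0, 574.0, 0.0])]
top tray_bail [(0.82, [196.0, 200.0], [438.0, 357.0, 69.0]), (0.81, [130.0, 214.0], [392.0, 576.0, 69.0]), (0.67, [148.0, 147.0], [620.0, 524.0, 69.0])]
side tray [(0.85, [317.0, 282.0], [229.0, 310.0, 0.0]), (0.67, [231.0, 279.0], [459.0, 343.0, 0.0]), (0.66, [153.0, 317.0], [616.0, 520.0, 0.0])]
side tray_bail [(0.97, [151.0, 294.0], [617.0, 514.0, 69.0]), (0.93, [233.0, 263.0], [452.0, 363.0, 69.0]), (0.62, [239.0, 330.0], [390.0, 582.0, 69.0]), (0.56, [323.0, 263.0], [220.0, 314.0, 69.0])]
wrist [(0.91, array([450., 355.,   0.])), (0.66, array([617., 521.,   0.])), (0.64, array([226., 309.,   0.]))] [(0.94, array([620., 522.,  69.])), (0.83, array([224., 307.,  69.])), (0.57, array([452., 358.,  69.]))]
top 0.64 [288. 151.] 84 281 297 151 158
side 0.57 [210. 199.] 46 208 216 197 204
hammer [(0.97, array([369.,  51.,   0.]))]
wire_brush [(0.56, array([ 337., -211.,    0.]))]
tin [(0.8, array([671., 322.,   0.]))]
(array([-0.9664,  0.0445, -0.7775]), array([-0.    ,  0.    ,  0.0001]))
```

Run:
```python
from h import *
for a in((212,200),(212,203),(210,199)):
  for b in((289,154),(288,151)): x,e=tri([ray("side",a),ray("top",b)]);print(x.round(),np.round(e,1))
# predicted carriage corners in both
u=np.array([.192,.981,0]);v=np.array([.981,-.192,0]);c=np.array([549,58,0.])
for z in(95,34):
  P=[c+sx*61*v+sy*71*u+[0,0,z] for sx,sy in((-1,-1),(1,-1),(1,1),(-1,1))]
  print(z,"top",proj("top",P).round().tolist(),"side",proj("side",P).round().tolist())
ring=[c+46*(np.cos(t)*v+np.sin(t)*u)+[0,0,108] for t in np.arange(0,6.28,.785)]
print(proj("top",ring).round().tolist());print(proj("side",ring).round().tolist())
```

```text
[591.  46.  61.] [3. 3.]
[595.  49.  64.] [8.2 8.2]
[593.  45.  49.] [4.2 4.2]
[597.  48.  52.] [9.4 9.4]
[594.  46.  64.] [0.6 0.6]
[598.  49.  67.] [4.6 4.6]
95 top [[304.0, 187.0], [311.0, 151.0], [268.0, 143.0], [261.0, 179.0]] side [[249.0, 188.0], [215.0, 181.0], [195.0, 201.0], [231.0, 209.0]]
34 top [[303.0, 190.0], [309.0, 155.0], [268.0, 148.0], [261.0, 182.0]] side [[248.0, 204.0], [215.0, 196.0], [196.0, 217.0], [231.0, 225.0]]
[[289.0, 150.0], [278.0, 153.0], [272.0, 161.0], [275.0, 172.0], [284.0, 178.0], [295.0, 176.0], [300.0, 167.0], [298.0, 156.0]]
[[210.0, 188.0], [209.0, 193.0], [217.0, 197.0], [228.0, 197.0], [236.0, 193.0], [236.0, 188.0], [228.0, 184.0], [218.0, 184.0]]
```

Emit:
step_arm --targets '[{"dp": [0, 0, -0.3], "angular": [0, 0, 0], "fingers": 0.3}, {"dp": [-0.3, 0, -0.55], "angular": [0, 0, 0], "fingers": 0.3}, {"dp": [-0.6, 0.02, -0.78], "angular": [0, 0, 0], "fingers": 0.3}, {"dp": [-0.9, 0.1, -0.78], "angular": [0, 0, 0], "fingers": 0.3}, {"dp": [-0.97, 0.2, -0.78], "angular": [0, 0, 0], "fingers": 0.3}, {"dp": [-0.97, 0.2, -0.78], "angular": [0, 0, 0], "fingers": 0.3}, {"dp": [-0.97, 0.2, -0.78], "angular": [0, 0, 0], "fingers": 0.3}, {"dp": [-0.97, 0.2, -0.78], "angular": [0, 0, 0], "fingers": 0.3}]'

```text
time: 43.05
tool_pos: [510.7, 163.6, 398.5]
tcp_rot: [-180.0, -0.0, 95.8]
ft_force: [0.2, -0.3, 0.1]
finger_gap: 60.0
grip_force: 0.0
```

Run:
```python
from h import *
p=camera_params("wrist");s=sense();w=snapshot("wrist");cv2.imwrite("pics/w8.png",w)
print(s["tool_pos"],s["tcp_rot"],ray("wrist",(256,192),p))
c=np.array([549,58,0.]);print("mouth px",proj("wrist",[[549,56,206],[549,56,108],[549,56,44]],p).round())
print([(round(x["conf"],2),np.round(x["at"]),atz("wrist",x["at"],206,p).round()) for x in pinpoint("wrist","spout_mouth")])
for n in ("billet0","carriage"):
  for x in masks_of("wrist",n):
    ys,xs=np.nonzero(x["pixels"]);print(n,round(x["conf"],2),np.round(x["at"]),len(xs),xs.min(),xs.max(),ys.min(),ys.max(),atz("wrist",x["at"],44,p).round())
```

```text
[510.67911997 163.61552416 398.52088164] [-1.79966362e+02 -1.12622227e-02  9.58108182e+01] (array([501.89592427, 247.37339181, 541.0647637 ]), array([ 0.02483655, -0.31127678, -0.94999469]))
mouth px [[280. 255.]
 [275. 224.]
 [273. 209.]]
[(0.65, array([276., 251.]), array([544.,  62., 206.]))]
billet0 0.66 [295. 222.] 189 289 301 213 234 [591.  36.  44.]
carriage 0.72 [268. 181.] 3202 229 327 154 307 [534. 107.  44.]
carriage 0.4 [180. 173.] 2322 163 215 123 258 [381. 105.  44.]
```

Emit:
step_arm --targets '[{"dp": [-0.3, 0.06, 0], "angular": [0, 0, 0], "fingers": 0.3}, {"dp": [-0.6, 0.12, 0], "angular": [0, 0, 0], "fingers": 0.3}, {"dp": [-0.9, 0.2, 0], "angular": [0, 0, 0], "fingers": 0.3}, {"dp": [-0.99, 0.2, 0], "angular": [0, 0, 0], "fingers": 0.3}, {"dp": [-0.99, 0.2, 0], "angular": [0, 0, 0], "fingers": 0.3}, {"dp": [-0.99, 0.2, 0], "angular": [0, 0, 0], "fingers": 0.3}, {"dp": [-0.99, 0.2, 0], "angular": [0, 0, 0], "fingers": 0.3}, {"dp": [-0.99, 0.2, 0], "angular": [0, 0, 0], "fingers": 0.3}]'

```text
time: 44.25
tool_pos: [570.7, -29.3, 399.1]
tcp_rot: [180.0, -0.0, 95.8]
ft_force: [0.6, -0.6, 0.7]
finger_gap: 59.7
grip_force: 0.0
```

Run:
```python
from h import *
p=camera_params("wrist");s=sense();w=snapshot("wrist");cv2.imwrite("pics/w9.png",w);print(s["tool_pos"],s["qd"])
q=proj("wrist",[[549,56,206],[549,56,108],[549,56,44]],p);print("mouth px",q.round())
for x in masks_of("wrist","billet0"):
    ys,xs=np.nonzero(x["pixels"]);print(round(x["conf"],2),np.round(x["at"]),len(xs),xs.min(),xs.max(),ys.min(),ys.max(),atz("wrist",x["at"],44,p).round())
g=cv2.cvtColor(w,6);a,b=q[1].astype(int)
for r in range(b-50,min(b+55,384),6): print(r,g[r,a-54:a+57:6])
snapshot("top");snapshot("side")
for n,z in (("push_plate",100),("carriage",0),("catch",20)):
    print(n,[(x["conf"],atz("top",x["at"],z).round(1)) for x in (masks_of if n=="catch" else pinpoint)("top",n)][:2])
for c in("top","side"): print(c,[(round(x["conf"],2),np.round(x["at"])) for x in masks_of(c,"billet0")])
```

```text
[570.72484802 -29.30823523 399.09062632] [-0.40765867  0.11277074 -0.09193572  0.02220482  0.06647228 -0.05902059]
mouth px [[246.  91.]
 [249.  92.]
 [250.  92.]]
0.89 [228.  90.] 485 220 237 69 110 [514.  56.  44.]
0.68 [220.  84.] 281 213 224 73 105 [501.  64.  44.]
0.45 [276.  98.] 140 269 279 85 111 [592.  52.  44.]
0.34 [126. 205.] 1667 116 141 170 265 [ 345. -157.   44.]
0.17 [215. 208.] 281 205 225 202 219 [ 505. -146.   44.]
41 [223 223 221 219 224 229 219 222 222 225 222 228 227 228 226 226 231 225
 231]
47 [220 225 222 226 224 220 221 226 227 224 226 224 230 228 231 229 232 226
 229]
53 [224 222 225 222 226 228 115 116 121 117 116 160 229 226 229 226 233 226
 232]
59 [228 224 222 225 182 122 121 119 159 192 195 117 122 229 229 230 231 226
 232]
65 [227 229 221 229 114 120 116 229 226 227 225 227 217 122 227 229 234 227
 232]
71 [227 228 225 118 115 121 118 123 225 228 227 222 225 229 232 228 232 231
 234]
77 [144 229 231 121  67  70 127  83 226 227 228 227 228 223 123 232 232 235
 231]
83 [153 149 143 107  69  69 128  82 229 227 229 228 223 224 110 235 234 234
 235]
89 [14
[... 345 characters left out ...]
130 117 115 212 224 226 225 224 113 127 161 155 161 157
 158]
119 [232 236 232 231 237 129 117 114 118 154 108 110 132 160 163 157 157 156
 155]
125 [231 230 235 233 238 234 237 130 133 135 124 165 165 160 165 160 156 154
 156]
131 [234 232 237 235 234 236 234 236 237 236 241 157 165 164 164 161 159 160
 158]
137 [235 234 232 236 235 235 237 238 235 243 164 164 164 165 166 159 161 160
 165]
143 [230 234 237 234 236 239 236 236 242 246 166 165 165 162 163 161 162 160
 158]
push_plate [(0.66, array([508.5, -98.3, 100. ])), (0.5, array([626.2, 306.2, 100. ]))]
carriage [(0.64, array([534.2,  64. ,   0. ])), (0.58, array([447.2, 351.9,   0. ]))]
catch []
top [(0.49, array([293., 173.]))]
side []
```

Run:
```python
from bench import *
print(hand_in())
```

```text
the job is handed in; nothing more can be done
None
```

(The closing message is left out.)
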